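# Lock the cart coupler onto the ball of the bench stand

## Robot

A 6-joint arm with a two-finger parallel gripper is mounted at the origin on the work surface. World frame = base frame: x ahead of the robot, y to its left, z up, the work surface at z = 0. Lengths are in m, angles in degrees, forces in N, time in s.
With the tool pointing down it reaches from about 0.4 to 0.825 m from the base axis. Payload 7 kg.
Tool frame: the origin (TCP) lies midway between the tips of the shut fingers; the grasp point (between the pads) lies 19 mm behind it; z points along the fingers, y is the direction in which the jaws open and shut (so a half turn about z gives the same grasp; the last joint's range is limited). The gripper opens to 88 mm and grips with 3 to 60 N. Pads are 19 mm wide; open, the fingers measure 130 mm over their backs; the gripper's body (78 mm by 193 mm) begins 47 mm behind the grasp point.
Start: joints at [80.506, 20.546, 0.682, 0, -70.136, -16.507], TCP at [0.296, 0.607, 0.227] pointing down, gripper open.
Joint ranges: [-176.03, 176.03], [-82.01, 121.73], [-58.28, 71.71], [-173.87, 95.51], [-174.79, -0.11], [-173.66, 173.66]. Speed limits (degrees/s): [136.94, 136.94, 172.46, 180, 180, 180].

## Interface

Orientations are given as [roll, pitch, yaw] about the fixed x, y, z axes, in that order (R = Rz(yaw) Ry(pitch) Rx(roll)).
In Python, from plant import sensors, viewer, r gives the robot as it stands. The module is installed in compiled form; this text tells all that it offers.
- The arm moves only by the shell command python3 -m handwheel 'ROWS' [OPENING] [FORCE]. ROWS is JSON, one flat list of numbers, 6 for each row, row after row: the shift along the world's x, y, z in cm, then the turn, a rotation vector about the world's x, y, z in rad. In form: [tx, ty, tz, wx, wy, wz, tx, ty, tz, wx, wy, wz, ...]. A call has 1 to 8 rows; each row is the pose to reach, as a shift and turn from the pose measured when the call began; what a row does not reach only later rows make up. A row lasts 1/10 s, in which the tool goes at most 50 mm and 8.59 degrees, less where a joint would pass 70% of its speed; a pose out of reach is approached as far as the arm can. A call with a gripper value outside its range is refused whole. OPENING is the closure in counts, from 0 (fully open) to 255 (shut), set as the call begins (- or left out, the last holds). The fingers move at their own pace and stop on an object; FORCE is the grip in N (left out, the last holds). Time passes only in rows, so rows that repeat a pose let the fingers close. It gives the time, the measured TCP pose, the force and the opening at its end, in the units of the state.
- sensors.get_state(): the state, without advancing time (a new reading comes with each control period).
- viewer.capture(name): name is "scene" or "side" or "wrist"; returns a dict with "img" (384x512x3 uint8, red, green, blue), "camera_matrix" (3x3 intrinsics, pixels), "k1" (the pictures are not rectified: a ray, as slopes to the right and down, at radius r is drawn at 1 + k1 r^2 times it, then the intrinsics apply), "camera_from_world" (4x4, takes a point from world to camera coordinates); the wrist camera has in their place "mount" (4x4, takes a point from camera to tool coordinates, whose origin is the TCP and whose axes are the flange's). Camera axes: x right, y down, z forward; pixel columns grow to the right and rows downward; lengths in m; the calibration is good to about 2 mm. A picture is of the moment at which its call begins: read the wrist's pose just before it. There is no depth.
- r.close_job(): hands the job in, once; it reports no verdict.
The state is a dict: "time_s": time; "joints": joint angles; "qd": joint speeds; "joint_torque": joint torques, N m; "tcp_pos": TCP position; "eef_rot": TCP orientation; "contact_force": force on the tool from outside, world axes, zero at the start; "moment": the same for the moment, N m; "gripper_width": finger opening in m.
Only numpy, scipy, OpenCV 4.12 (cv2) and the standard library are available. Lean on these libraries where they do the work, as an engineer would, in place of code of your own. Each camera call takes 0.05 s, during which the arm holds its last target.

## Task

Park the die-cart coupler on its bench stand: raise the coupler's handle all the way, set the coupler down gently over the ball with the handle still up and its shank lying in the stand's fork, then press the handle fully down so that it snaps locked. Feel for the ball rather than ramming it (the stand must not be loaded hard), and leave the other things on the bench where they are.

Things in the scene. Friction and masses are not known exactly. Their poses are not given: they have to be found in the camera images.
- coupler: the loose dark steel trailer-type coupler, about 0.65 kg, 198 mm long, standing on the table, socket down. Origin: centre of its underside. x runs from the cup-shaped head (-x) to the tail (+x), y across, z up. The shank is two flat cheeks, 44 mm over the outsides, 0 to 56 mm above the underside, from the head to x = 100 mm
- shank_grip (a point): grasping point on the coupler's shank: mid-width, 28 mm above the underside, at coupler x = 25, y = 0, z = 28 mm. The cheeks are 44 mm wide over the outsides. Free from above when the handle is fully raised. Axes as the coupler
- socket (a point): where the ball's centre comes when seated in the head: coupler x = -70, y = 0, z = 42 mm, so 95 mm in -x and 14 mm in +z of shank_grip; 20 mm below the flat roof inside the cup. The cup is 43 mm wide inside (1.5 mm play round the ball), its skirt reaches 22 mm below this point and the cheeks 42 mm. Axes as the coupler
- hinge_pin (a point): the handle's hinge: coupler x = -36, y = 0, z = 52 mm. The handle turns about the coupler's y axis through this point. Axes as the coupler
- handle_bar (a point): centre of the black bar with round ends at the handle's end: 36 mm long across the coupler (y), 16 mm thick; can be pinched across its ends. 101 mm from hinge_pin; seen from there it points (0.32 + handle angle) rad above the coupler's +x axis, over the tail when down, over the head when fully raised. Handle down: 28 mm above the cheeks' top
- handle (a joint): angle of the handle, rad: 0 fully down (locked), 1.6 fully raised. Starts at 0.34 to 0.5. Turns lightly and stays put, but from about 0.3 down a spring catch resists with 5 to 15 N at the bar, then snaps to 0; short of that it springs back. Its two-pronged claw bars the socket below 0.5, and swings under the ball only if the ball is fully up in the socket
- stand: the coupler stand: fixed base plate 250 x 100 x 18 mm; above it a beam with a 40 mm steel ball at one end and an upright fork at the other. The beam is clamped at another height each time, which is not measured, and sits on rubber that gives 1 mm per 10 N. Origin under the plate's centre, on the table; x from ball to fork, z up. It must not take over 30 N
- post_foot (a point): point on the base plate's upper face straight below the ball (stand x = -70, y = 0, z = 18 mm). The ball's centre is 84 to 116 mm above it, according to where the beam is clamped; it stands on a 12 mm post, 50 mm of room from its centre down to the beam. Axes as the stand
- fork_foot (a point): point on the base plate's upper face straight below the fork (stand x = 85, y = 0, z = 18 mm; 155 mm in +x of post_foot). The fork's flat rest is always 42 mm lower than the ball's centre, so the coupler lies level. Its prongs are about 52 mm apart at the rest, wider above, and rise 27 mm above it; the shank goes between them. Axes as the stand
- drawn_cup_a: bystander: a deep-drawn steel cup upside down, flange 60 mm across, 37 mm high; origin at the centre of its underside
- drawn_cup_b: bystander: a second such drawn cup; origin at the centre of its underside
- step_block: bystander: a black stepped clamping block, 60 x 34 x 45 mm; origin at the centre of its underside
- spanner: bystander: a steel open-end spanner, 190 mm long, lying flat; origin at the middle of its underside
- oil_can: bystander: a closed aluminium can, 60 mm across and 130 mm high; origin at the centre of its underside
- punch_blank: bystander: a dark stepped round punch, foot 56 mm across, 56 mm high; origin at the centre of its underside
- die_ring: bystander: a steel ring lying flat, 90 mm outside, 48 mm hole, 24 mm high; origin at the centre of its underside
Mind the look-alikes: they are no part of the job. Several things have the shape of the coupler; the one meant has the colours described above.

How it is judged:
By the outcome, as a careful person would: the job done as asked, in the order asked, and still so for the second after the job is handed in, with the robot touching nothing.
It also fails if it takes over 72 s, if anything falls off the work surface, if the arm or the gripper's body presses on something with over 40 N, if the wrist force passes 120 N, or if a joint passes its speed limit or range.

## Working session

There is one attempt and no reset: what is moved stays moved. The work goes in short steps, Python scripts to look and compute and a shell command to move; the robot and the scene stay as the last step left them, time stands still between calls to the robot, and variables do not carry over. Pictures are saved under pics/ and viewed, and the job is handed in when it is done.

```bash
ls; mkdir -p pics; python3 - <<'E'
from plant import sensors, viewer, r
import cv2
s=sensors.get_state(); print(s)
for n in ["scene","side","wrist"]:
    c=viewer.capture(n); print(n,{k:(v.tolist() if hasattr(v,'tolist') else v) for k,v in c.items() if k!='img'})
    cv2.imwrite(f"pics/{n}0.png",cv2.resize(c['img'][:,:,::-1],(800,600),interpolation=cv2.INTER_CUBIC))
    import numpy as np; np.save(f"pics/{n}0.npy",c['img'])
E
```

```text
pics
{'time_s': 0.0, 'joints': array([ 8.05057662e+01,  2.05911236e+01,  6.31948924e-01, -2.10749345e-02,
       -7.01346232e+01, -1.65073257e+01]), 'qd': array([ 0.08091577, -0.0555268 , -0.08147741, -0.02358698, -0.02410508,
       -0.05463714]), 'joint_torque': array([-7.61769461e-04, -5.82721603e+01,  2.93061626e+01,  6.99701920e+00,
        6.94390954e-03, -1.63977584e-04]), 'tcp_pos': array([0.29571456, 0.60621833, 0.22560933]), 'eef_rot': array([ 1.79904438e+02, -7.65924253e-03, -2.60087309e+01]), 'contact_force': array([ 0.6709397 , -1.0688598 ,  0.22026916]), 'moment': array([-0.00882237, -0.02511634, -0.00662547]), 'gripper_width': 0.0877248987138264}
scene {'camera_matrix': [[420.220119677291, 0.0, 259.04965933236787], [0.0, 420.220119677291, 186.98957805039188], [0.0, 0.0, 1.0]], 'k1': -0.03561931031831916, 'camera_from_world': [[-0.4901331600377173, 0.8715124111101237, -0.015349355441195993, 0.24614871602148583], [0.6984635402606537, 0.382154914317337, -0.6050671899794787, -0.2963305856067456], [-0.521457734009186, -0.30728445900196066, -0.7960264398233748, 1.87482730380
[... 258 characters left out ...]
0.017136451868670462, -0.38152990906153234], [-0.3286900302686013, -0.43656076819505246, -0.837482871272584, 0.2510549695270636], [0.5285382799457027, 0.6498603729184116, -0.5461948208674091, 1.0362188841535], [0.0, 0.0, 0.0, 1.0]]}
wrist {'camera_matrix': [[293.62703355061836, 0.0, 256.11468026784297], [0.0, 293.62703355061836, 193.52390581653754], [0.0, 0.0, 1.0]], 'k1': -0.043802865335663035, 'mount': [[0.0004153167598103055, -0.9572225948710007, -0.28935226175099593, 0.07817705577653422], [0.9999994377585862, 0.00011522878648556705, 0.001054137010896891, -0.001088125265451434], [-0.0009757020549318728, -0.28935253686593904, 0.957222104537262, -0.15740634045685634], [0.0, 0.0, 0.0, 1.0]]}
```

View pics/scene0.png

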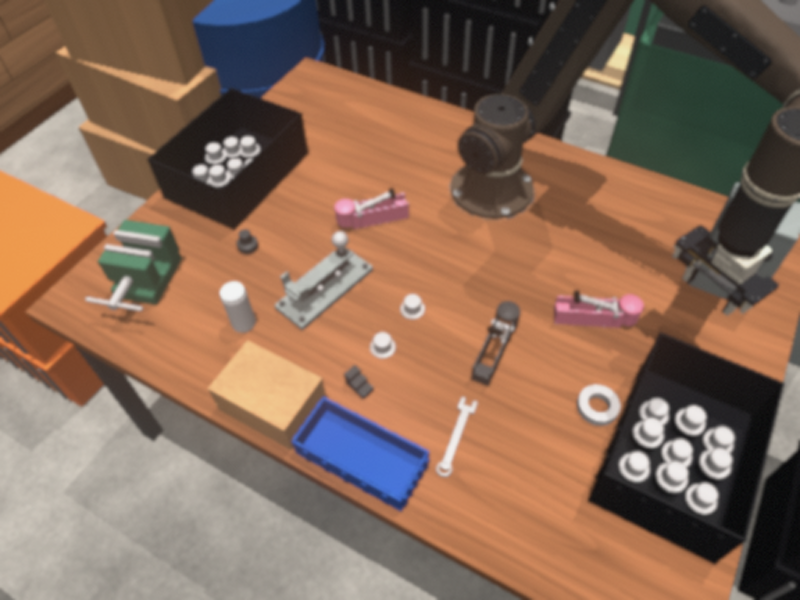

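View pics/side0.png

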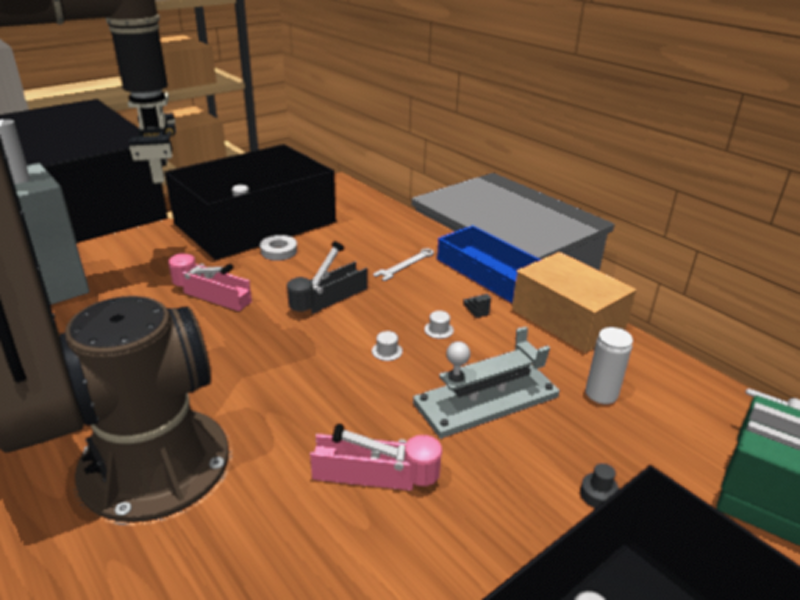

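View pics/wrist0.png

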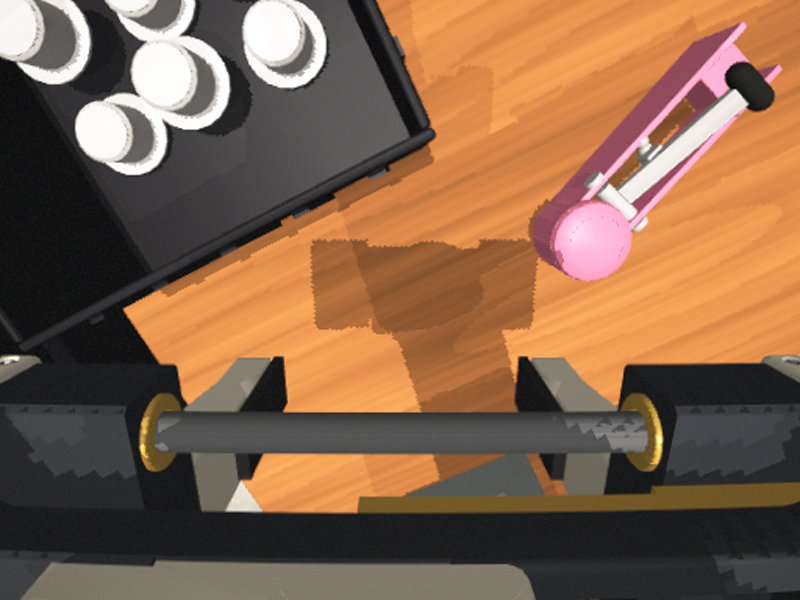

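Candidates for the coupler in the scene view (800x600 px): the dark one at (497,342), and two pink ones at (372,210) and (600,308). In the side view the dark one is at (328,280). Dark steel matches the description. I'll check it in a crop and locate the points roughly.

```bash
cat > h.py <<'E'
import numpy as np, cv2
from scipy.spatial.transform import Rotation as Ro
from plant import sensors, viewer
def cap(n,name=None):
    s=sensors.get_state(); c=viewer.capture(n)
    if n=='wrist':
        T=np.eye(4); T[:3,:3]=Ro.from_euler('xyz',s['eef_rot'],degrees=True).as_matrix(); T[:3,3]=s['tcp_pos']
        c['camera_from_world']=np.linalg.inv(T@np.array(c['mount']))
    c['W']=np.linalg.inv(np.array(c['camera_from_world']))
    if name: np.savez('pics/'+name+'.npz',**c)
    return c
def load(name): 
    d=np.load('pics/'+name+'.npz'); return {k:d[k] for k in d}
def ray(c,u,v):
    K=np.array(c['camera_matrix']); x=np.array([(u-K[0,2])/K[0,0],(v-K[1,2])/K[1,1]]); k=float(c['k1']); y=x.copy()
    for _ in range(20): y=x/(1+k*(y@y))
    d=c['W'][:3,:3]@np.array([y[0],y[1],1]); return c['W'][:3,3],d/np.linalg.norm(d)
def onz(c,u,v,z):
    o,d=ray(c,u,v); return o+d*(z-o[2])/d[2]
def tri(obs):
    A=np.zeros((3,3));b=np.zeros(3);P=[]
    for c,u,v in obs:
        o,d=ray(c,u,v);M=np.eye(3)-np.outer(d,d);A+=M;b+=M@o;P.append((M,o))
    p=np.linalg.solve(A,b); return p,[float(np.linalg.norm(M@(p-o))*1000) for M,o in P]
def proj(c,p):
    q=np.array(c['camera_from_world'])@np.append(p,1); x=q[:2]/q[2]; x=x*(1+float(c['k1'])*(x@x)); K=np.array(c['camera_matrix'])
    return np.array([K[0,0]*x[0]+K[0,2],K[1,1]*x[1]+K[1,2]])
def crop(c,u0,v0,u1,v1,f,name):
    im=c['img'][v0:v1,u0:u1,::-1]; im=cv2.resize(im,None,fx=f,fy=f,interpolation=cv2.INTER_CUBIC)
    for u in range((u0//10+1)*10,u1,10):
        cv2.line(im,((u-u0)*f,0),((u-u0)*f,6 if u%50 else 16),(0,255,0),1)
        if u%20==0: cv2.putText(im,str(u),((u-u0)*f-10,24),0,.4,(0,255,255),1)
    for v in range((v0//10+1)*10,v1,10):
        cv2.line(im,(0,(v-v0)*f),(6 if v%50 else 16,(v-v0)*f),(0,255,0),1)
        if v%20==0: cv2.putText(im,str(v),(8,(v-v0)*f+4),0,.4,(0,255,255),1)
    cv2.imwrite('pics/'+name+'.png',im)
E
python3 - <<'E'
from h import *
a=cap('scene','s1');b=cap('side','d1')
crop(a,290,180,350,255,8,'cs1');crop(a,160,130,260,215,8,'ss1')
crop(b,175,145,245,205,10,'cd1');crop(b,255,200,365,280,7,'sd1')
E
python3 - <<'E'
import cv2,numpy as np
p='pics/'
def st(a,b,o):
    A=cv2.imread(p+a);B=cv2.imread(p+b)
    print(A.shape,B.shape)
st('cs1.png','cd1.png','')
E
```

```text
(600, 480, 3) (600, 700, 3)
```

View pics/cs1.png

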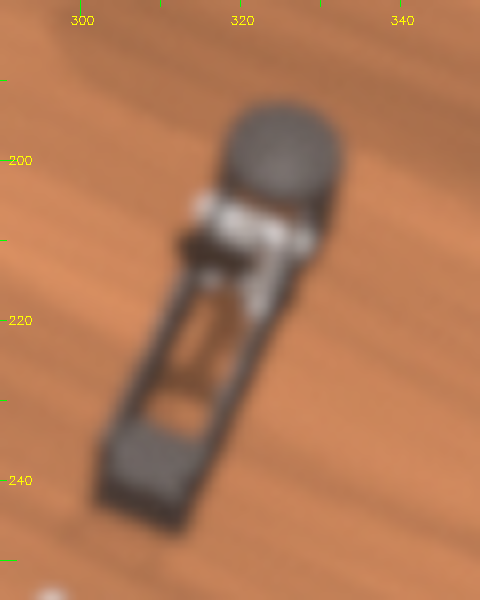

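View pics/cd1.png

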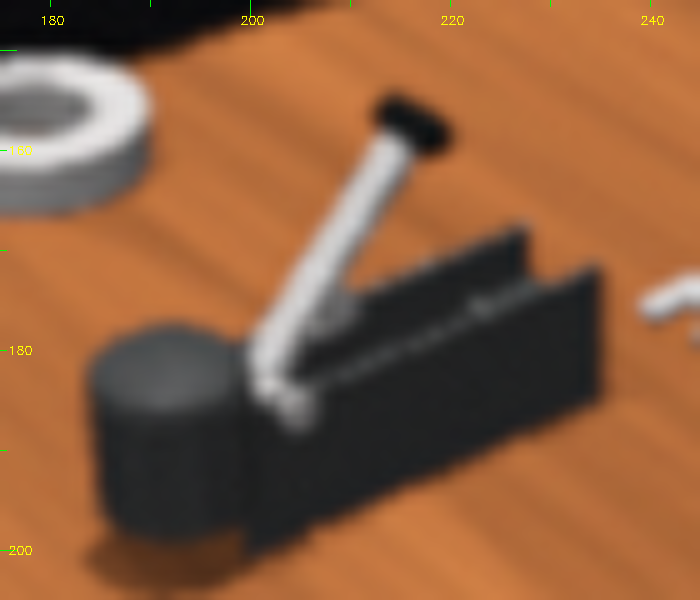

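View pics/ss1.png

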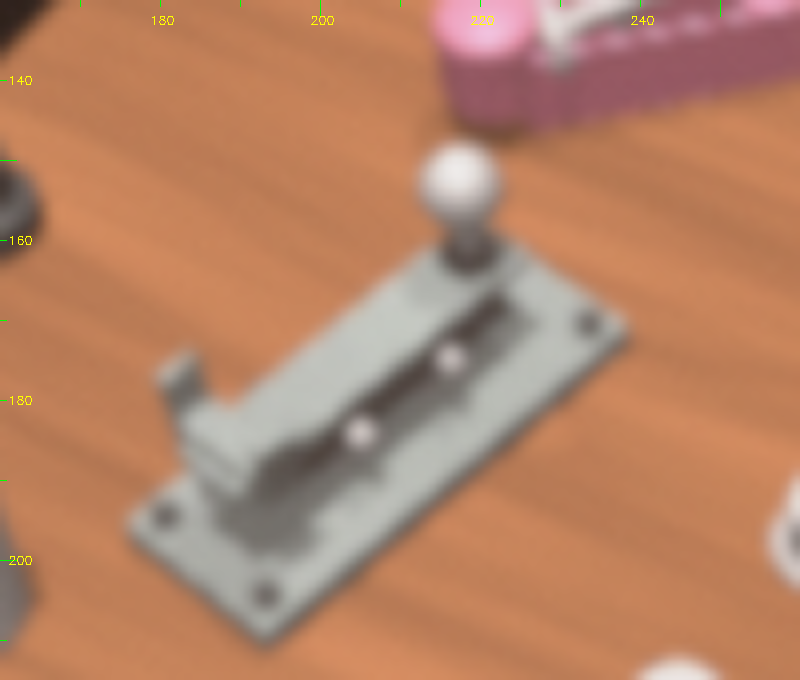

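View pics/sd1.png

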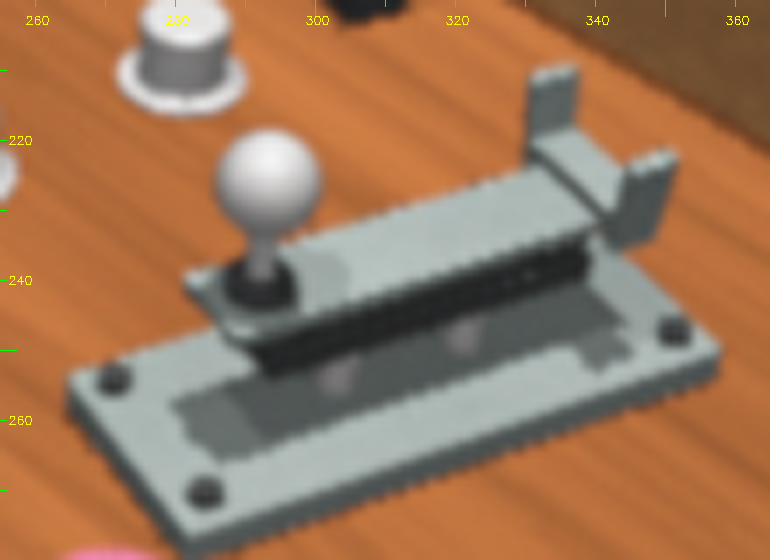

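The crops confirm it: dark steel, handle part-raised. The stand's ball is at scene (217,152) and side (293,226).

```bash
python3 - <<'E'
from h import *
np.set_printoptions(precision=4,suppress=True)
a=load('s1');b=load('d1')
# ball blob centre refine
for c,(u,v),R in((a,(217,152),9),(b,(293,226),11)):
    g=cv2.cvtColor(c['img'],cv2.COLOR_RGB2HSV).astype(int)
    print(g[v-R:v+R:3,u-R:u+R:2,1])
print('ball',tri([(a,217.2,152.6),(b,293,226)]))
for n,p in dict(tail_end_L=(176,196),mid=(193,210),br=(238,170)).items(): print(n,onz(a,*p,.018))
for n,p in dict(bl=(265,254.5),bm=(282,276.5),tr=(357.5,249.5)).items(): print('side',n,onz(b,*p,.018))
print('fork prong tops',onz(b,334.5,211,.12),onz(b,348,223,.12), onz(a,184,174,.12))
print('fork prong1',tri([(a,182.5,175),(b,334.5,211)]))
print('bar',tri([(a,316,211),(b,215,147)]))
print('hinge head centre z66',onz(a,325.5,199,.06), 'tail',onz(a,309,236,.056))
print('tail top corners side',onz(b,234.5,172,.056),onz(b,227,168,.056))
print('cyl', onz(b,192,183,.06))
E
```

```text
[[140 139 138 135 114 103 103 103 103]
 [139 138 139 138 127 118 119 119 126]
 [139 138 121  55  18  18  45 117 138]
 [139 136  72  18   7   8  19  72 135]
 [138 136  98  29  17  17  26  98 137]
 [138 139 136 116  59  31  58 111 131]]
[[  5   9  40 141 174 172 172 172 170 168 170]
 [172 173 175 169 128  85  89 138 171 171 171]
 [171 172 148  23   2   1   1   1  33 157 172]
 [170 171  39   3   4   1   1   5   1  63 172]
 [171 170  41   2   4   3   4   4   3  57 171]
 [172 173 141  19   2   4   6   2  14 156 173]
 [170 171 173 169  76   3  29 105  89  57  12]
 [176 172 171 169  51   2   9  17  16  16  16]]
ball (array([ 0.4617, -0.2037,  0.1299]), [0.9350611018324133, 0.9350611018324037])
tail_end_L [ 0.6454 -0.2851  0.018 ]
mid [ 0.6673 -0.1904  0.018 ]
br [ 0.4203 -0.1426  0.018 ]
side bl [ 0.4184 -0.15    0.018 ]
side bm [ 0.398  -0.2429  0.018 ]
side tr [ 0.6406 -0.2934  0.018 ]
fork prong tops [ 0.6116 -0.2153  0.12  ] [ 0.5986 -0.2751  0.12  ] [ 0.6015 -0.2591  0.12  ]
fork prong1 (array([ 0.6068, -0.2391,  0.1345]), [16.20968164002257, 16.20968164002264])
bar (array([0.5338, 0.2452, 0.1538]), [6.72404517322886, 6.724045173228795])
hinge head centre z66 [0.4131 0.2308 0.06  ] tail [0.5819 0.244  0.056 ]
tail top corners side [0.5846 0.2151 0.056 ] [0.5802 0.254  0.056 ]
cyl [0.4235 0.2353 0.06  ]
```

```bash
python3 -m handwheel '[2,-5,1.5,0,0,0.06, 4,-9.5,3,0,0,0.12, 6,-14,4.5,0,0,0.2, 8,-19,6,0,0,0.28, 9.5,-24,7.5,0,0,0.36, 11,-29,7.5,0,0,0.44, 12.5,-33,7.5,0,0,0.5, 13.5,-37,7.5,0,0,0.5]' 0 10; python3 -m handwheel '[0,0,0,0,0,0,0,0,0,0,0,0]'
python3 - <<'E'
from h import *
c=cap('wrist','w1'); s=sensors.get_state(); print(s['time_s'],s['tcp_pos'],s['eef_rot'])
crop(c,100,0,412,290,2,'w1')
E
```

```text
time_s: 1.05
tcp_pos: [0.43, 0.239, 0.3016]
eef_rot: [-180.0, -0.1, 2.8]
contact_force: [1.8, 0.1, -1.3]
gripper_width: 0.0876
time_s: 1.25
tcp_pos: [0.4303, 0.2379, 0.3021]
eef_rot: [-179.9, -0.1, 2.6]
contact_force: [-1.0, 0.3, 0.6]
gripper_width: 0.0878
1.3 [0.43009405 0.238872   0.30185789] [-1.79958561e+02 -7.85101621e-02  2.71782004e+00]
```

View pics/w1.png

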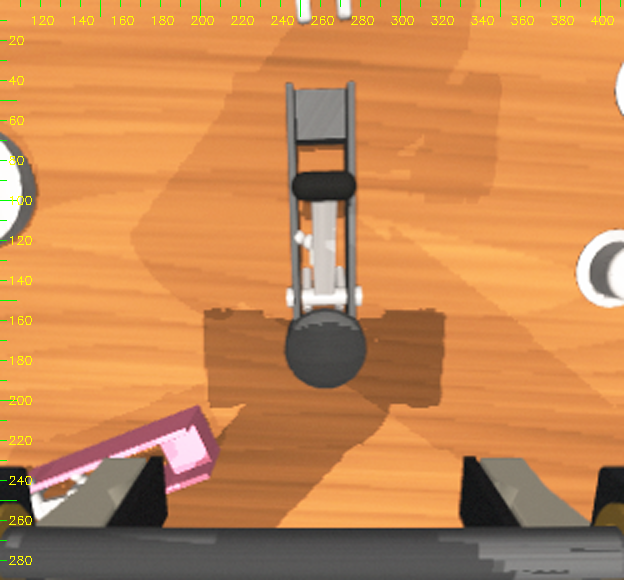

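The picture shows the dark coupler: tail corners near (243,41) and (277,41), bar centre (261.5,92.5), hinge pin (262,148), head circle centre (262.5,169). I need a second view from another place for heights.

```bash
python3 -m handwheel '[0,-3,-1,0,0,0,2,-7,-2,0,0,0,2,-8,-2,0,0,0,2,-8,-2,0,0,0,2,-8,-2,0,0,0]'
python3 - <<'E'
from h import *
c=cap('wrist','w2'); s=sensors.get_state(); print(s['time_s'],s['tcp_pos'],s['eef_rot'])
crop(c,60,0,372,290,2,'w2')
E
```

```text
time_s: 1.8
tcp_pos: [0.4502, 0.16, 0.2819]
eef_rot: [-180.0, -0.1, 2.7]
contact_force: [-0.1, 0.5, -0.2]
gripper_width: 0.0872
1.85 [0.45012889 0.16016501 0.28196301] [-1.79945477e+02 -8.84622618e-02  2.77728185e+00]
```

View pics/w2.png

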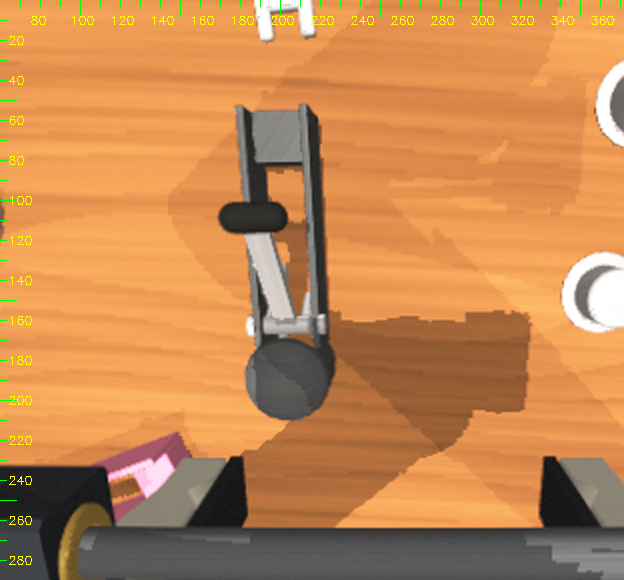

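The second view shows the bar centre at (186.5,108), tail top corners (178,53) and (213,53), head circle (203.5,189), and pin ends (185,163) and (223,162).

```bash
python3 - <<'E'
from h import *
np.set_printoptions(precision=4,suppress=True)
a=load('w1');b=load('w2')
# segment bar (very dark) to refine
for n,c,box in(('w1',a,(236,75,290,110)),('w2',b,(160,92,215,122))):
    u0,v0,u1,v1=box; g=c['img'][v0:v1,u0:u1].max(2); m=(g<48).astype(np.uint8)
    k,l,st,ce=cv2.connectedComponentsWithStats(m); i=1+np.argmax(st[1:,4]); print(n,st[i],ce[i]+[u0,v0])
P={}
for n,p,q in(('tailL',(243,41),(178,53)),('tailR',(277,41),(213,53)),('bar',(261.7,93),(186.5,108.5)),('pinL',(245,149),(185,163)),('pinR',(279.5,148),(223,162)),('head',(262.7,169.5),(203.5,189))):
    P[n]=tri([(a,*p),(b,*q)]); print(n,P[n])
for c,p in((a,(262.7,169.5)),(b,(203.5,189))): print('head z66',onz(c,*p,.066))
t=(onz(a,243,41,.056)+onz(a,277,41,.056))/2; t2=(onz(b,178,53,.056)+onz(b,213,53,.056))/2; print(t,t2)
E
```

```text
w1 [ 10  10  32  25 309] [261.7476  93.3981]
w2 [ 10   0  33  24 328] [187.8293 106.3841]
tailL (array([0.5863, 0.2626, 0.053 ]), [0.417731558249772, 0.4177315582499638])
tailR (array([0.5878, 0.2197, 0.0548]), [0.5391000682089837, 0.5391000682089832])
bar (array([0.5221, 0.237 , 0.1227]), [0.05108472559473232, 0.051084725594580944])
pinL (array([0.4508, 0.2551, 0.0568]), [0.261486162937373, 0.2614861629373657])
pinR (array([0.4519, 0.2065, 0.0415]), [0.13644835957669688, 0.13644835957671253])
head (array([0.4238, 0.2288, 0.0731]), [2.756274919433564, 2.7562749194335945])
head z66 [0.425  0.2295 0.066 ]
head z66 [0.4191 0.2291 0.066 ]
[0.5872 0.2412 0.056 ] [0.5863 0.2406 0.056 ]
```

```bash
python3 -m handwheel '[3,3,-2,0,0,0.01,6,6.5,-5,0,0,0.024,7.2,7.7,-9,0,0,0.024,7.2,7.7,-13,0,0,0.024,7.2,7.7,-16,0,0,0.024,7.2,7.7,-17.8,0,0,0.024,7.2,7.7,-17.8,0,0,0.024]' 100 8
python3 - <<'E'
from h import *
c=cap('wrist','w3'); s=sensors.get_state(); print(s['time_s'],s['tcp_pos'],s['eef_rot'],s['gripper_width'],s['contact_force'])
cv2.imwrite('pics/w3.png',c['img'][:,:,::-1])
c=cap('side','d3'); crop(c,165,100,265,210,5,'d3')
E
```

```text
time_s: 2.55
tcp_pos: [0.5203, 0.2374, 0.1009]
eef_rot: [179.9, 0.2, 4.2]
contact_force: [0.3, -0.7, -0.6]
gripper_width: 0.0535
2.6 [0.52145259 0.23797869 0.10300247] [1.79955344e+02 2.12883874e-02 4.24556019e+00] 0.05324828146470508 [-0.05773339 -0.77472208  0.46890387]
```

View pics/w3.png

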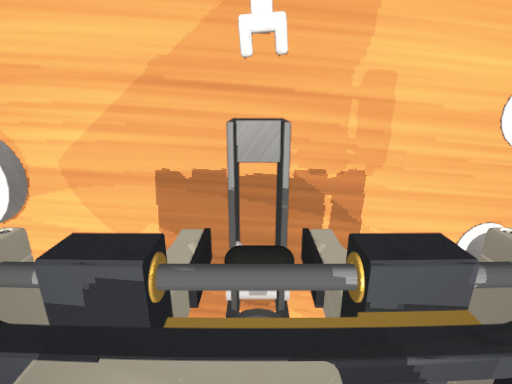

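View pics/d3.png

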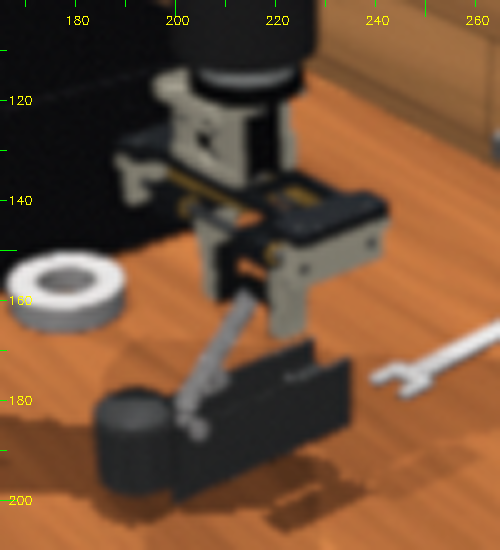

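Bar lies between the fingers (wrist px (259,258)). Closing lightly and starting the arc.

```bash
python3 -m handwheel '[0,0,0,0,0,0,0,0,0,0,0,0,0,0,0,0,0,0,0,0,0,0,0,0,0,0,0,0,0,0]' 200 10
python3 -m handwheel '[-0.65,-0.05,0.55,0,0,0,-1.28,-0.09,1.09,0,0,0,-1.95,-0.14,1.5,0,0,0,-2.57,-0.19,1.87,0,0,0,-3.3,-0.24,2.18,0,0,0,-3.97,-0.29,2.45,0,0,0,-4.7,-0.34,2.66,0,0,0,-5.43,-0.4,2.82,0,0,0]' 200 10
```

```text
time_s: 3.15
tcp_pos: [0.5231, 0.2385, 0.1053]
eef_rot: [-179.9, -0.2, 4.2]
contact_force: [2.0, -1.0, 3.9]
gripper_width: 0.0347
time_s: 3.95
tcp_pos: [0.4678, 0.2344, 0.1333]
eef_rot: [-179.9, -0.2, 4.2]
contact_force: [0.3, -0.1, -5.0]
gripper_width: 0.0347
```

```bash
python3 -m handwheel '[-0.75,-0.05,0.05,0,0,0,-1.51,-0.11,0.05,0,0,0,-2.27,-0.17,0.04,0,0,0,-3.02,-0.22,-0.03,0,0,0,-3.77,-0.28,-0.16,0,0,0,-4.5,-0.33,-0.34,0,0,0,-5.1,-0.37,-0.56,0,0,0,-5.3,-0.39,-0.6,0,0,0]' 200 10
python3 - <<'E'
from h import *
c=cap('side','d4'); crop(c,165,100,265,210,5,'d4')
c=cap('scene','s4'); crop(c,280,150,380,260,5,'s4');s=sensors.get_state(); print(s['tcp_pos'],s['contact_force'])
E
```

```text
time_s: 4.75
tcp_pos: [0.4147, 0.2307, 0.1275]
eef_rot: [-179.9, -0.2, 4.3]
contact_force: [3.6, -0.8, 2.0]
gripper_width: 0.0345
[0.4150633  0.23079517 0.12759937] [ 2.42796016 -1.63290525  2.24808311]
```

View pics/d4.png

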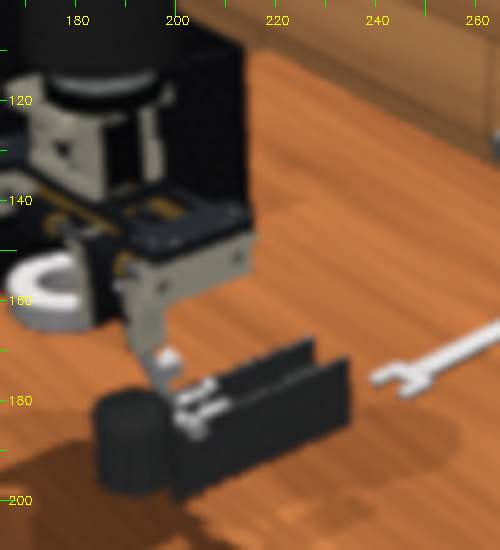

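View pics/s4.png

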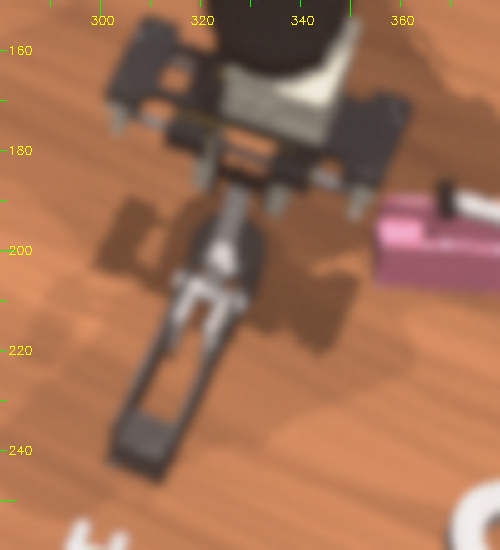

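```bash
python3 -m handwheel '[-0.15,-0.01,-0.05,0,0,0,-0.3,-0.02,-0.12,0,0,0]' 200 10;python3 -m handwheel '[-0.2,-0.01,-0.07,0,0,0,-0.2,-0.01,-0.07,0,0,0]' 200 10
```

```text
time_s: 5.05
tcp_pos: [0.4127, 0.2309, 0.1269]
eef_rot: [-179.9, -0.3, 4.3]
contact_force: [2.3, -2.2, 9.6]
gripper_width: 0.035
time_s: 5.25
tcp_pos: [0.4112, 0.231, 0.1268]
eef_rot: [-179.9, -0.4, 4.3]
contact_force: [2.3, -1.9, 7.4]
gripper_width: 0.0351
```

```bash
python3 -m handwheel '[0.1,0,0.05,0,0,0,0.1,0,0.05,0,0,0,0.1,0,0.05,0,0,0,0,0,4,0,0,0,0,0,9,0,0,0,0,0,14,0,0,0,0,0,18,0,0,0,0,0,18,0,0,0]' 0 10;python3 -m handwheel '[0,0,0,0,0,0]'
python3 - <<'E'
from h import *
c=cap('wrist','w5'); s=sensors.get_state(); print(s['time_s'],s['tcp_pos'],s['eef_rot'],s['contact_force'])
crop(c,150,0,400,250,2,'w5')
c=cap('side','d5'); crop(c,165,100,265,210,5,'d5')
E
```

```text
time_s: 6.05
tcp_pos: [0.4131, 0.2327, 0.3126]
eef_rot: [-179.5, -0.8, 4.3]
contact_force: [1.1, 0.2, -0.8]
gripper_width: 0.0865
time_s: 6.15
tcp_pos: [0.4127, 0.2328, 0.3125]
eef_rot: [-179.5, -0.7, 4.3]
contact_force: [-0.7, -0.2, -0.9]
gripper_width: 0.0878
6.2 [0.41305662 0.23279211 0.31289969] [-179.47153573   -0.79588496    4.31421406] [1.4630387  1.04446918 0.53967635]
```

View pics/w5.png

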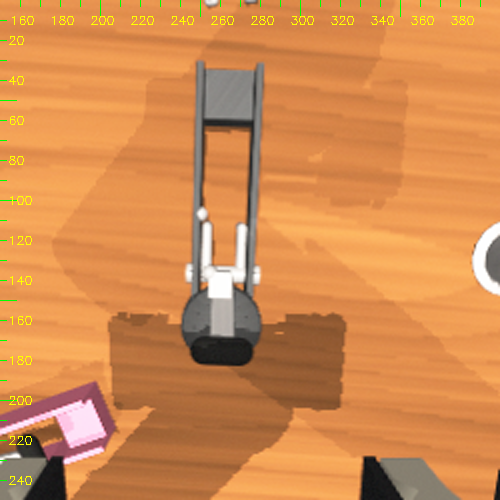

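View pics/d5.png

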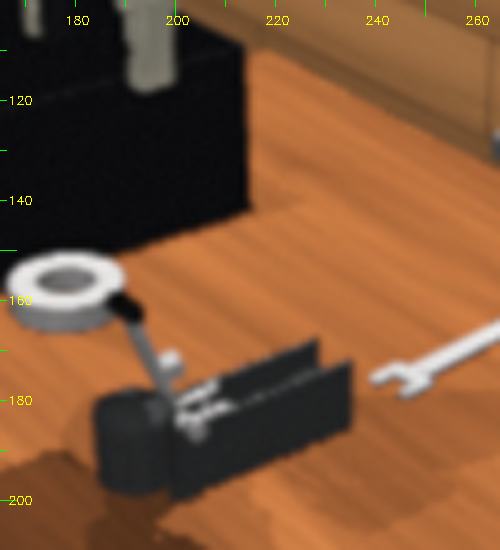

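```bash
python3 - <<'E'
from h import *
np.set_printoptions(precision=4,suppress=True)
a=load('w5');b=load('d5')
print('bar',tri([(a,260.8,175),(b,189.8,161.4)]))
t=(onz(a,248,31,.056)+onz(a,281.5,32,.056))/2; p=(onz(a,243,136.5,.052)+onz(a,280,137,.052))/2
h=onz(a,260.5,160,.064); print('tail',t,'pin',p,'head',h)
for x,y in((t,p),(t,h)): d=x-y; print(np.degrees(np.arctan2(d[1],d[0])),np.linalg.norm(d[:2]))
# cheek edges directions: left outer edge and right outer edge
for q in ((248,31),(245,130)),((281.5,32),(275,130)):
    d=onz(a,*q[0],.056)-onz(a,*q[1],.056); print('edge',np.degrees(np.arctan2(d[1],d[0])),onz(a,*q[0],.056),onz(a,*q[1],.056))
s4=load('s4')
E
```

```text
bar (array([0.4177, 0.23  , 0.1457]), [0.24717913307979456, 0.24717913307983658])
tail [0.5862 0.2379 0.056 ] pin [0.4519 0.2312 0.052 ] head [0.4208 0.2302 0.064 ]
2.827292217514589 0.1344559731815364
2.6420894945345617 0.1655153283388083
edge 2.0505330151854886 [0.5851 0.2593 0.056 ] [0.4597 0.2549 0.056 ]
edge 1.3830218173671749 [0.5872 0.2164 0.056 ] [0.4629 0.2134 0.056 ]
```

```bash
cat >> h.py <<'E'
def delta(pos,rpy):
    s=sensors.get_state(); R=Ro.from_euler('xyz',s['eef_rot'],degrees=True); T=Ro.from_euler('xyz',rpy,degrees=True)
    print('t',s['time_s'],'tcp',s['tcp_pos'].round(4),s['eef_rot'].round(2),'d_cm',((np.array(pos)-s['tcp_pos'])*100).round(2),'rot',(T*R.inv()).as_rotvec().round(4),'F',s['contact_force'].round(1),'w',round(s['gripper_width'],4))
E
python3 -c "
from h import *
delta((.512,.2343,.009),(180,0,2.5))"
```

```text
t 6.25 tcp [0.4129 0.2326 0.3122] [-179.52   -0.75    4.32] d_cm [  9.91   0.17 -30.32] rot [-0.0091  0.0125 -0.0318] F [-0.7 -0.5 -0.6] w 0.0876
```

```bash
python3 -m handwheel '[4,0.1,-2,-0.005,0.006,-0.016,8,0.15,-5,-0.009,0.0125,-0.032,9.9,0.2,-9,-0.009,0.0125,-0.032,9.9,0.2,-13,-0.009,0.0125,-0.032,9.9,0.2,-17,-0.009,0.0125,-0.032,9.9,0.2,-20.5,-0.009,0.0125,-0.032,9.9,0.2,-22,-0.009,0.0125,-0.032,9.9,0.2,-22,-0.009,0.0125,-0.032]' 40 10; python3 -m handwheel '[0,0,0,0,0,0]'
python3 - <<'E'
from h import *
delta((.512,.2343,.009),(180,0,2.5))
c=cap('wrist','w6'); cv2.imwrite('pics/w6.png',c['img'][:,:,::-1])
E
```

```text
time_s: 7.05
tcp_pos: [0.5096, 0.2326, 0.0881]
eef_rot: [179.7, 0.4, 2.5]
contact_force: [0.1, 0.3, 0.1]
gripper_width: 0.0736
time_s: 7.15
tcp_pos: [0.5097, 0.2326, 0.088]
eef_rot: [179.7, 0.4, 2.5]
contact_force: [-0.1, 0.2, 0.8]
gripper_width: 0.074
t 7.15 tcp [0.5097 0.2326 0.088 ] [179.67   0.39   2.47] d_cm [ 0.23  0.17 -7.9 ] rot [ 0.0061 -0.0065  0.0004] F [-0.1  0.2  0.8] w 0.074
```

View pics/w6.png

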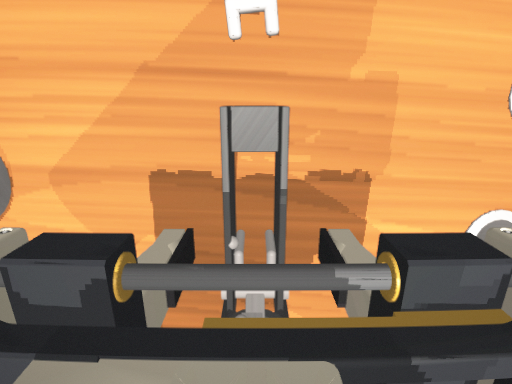

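```bash
python3 -m handwheel '[0.2,0.1,-2.5,0.003,-0.003,0,0.2,0.1,-5,0.006,-0.006,0,0.2,0.1,-7,0.006,-0.006,0,0.2,0.1,-7.9,0.006,-0.006,0,0.2,0.1,-7.9,0.006,-0.006,0]' 40 10; python3 -m handwheel '[0,0,0,0,0,0,0,0,0,0,0,0,0,0,0,0,0,0,0,0,0,0,0,0]' 110 10; python3 -m handwheel '[0,0,0,0,0,0,0,0,0,0,0,0,0,0,0,0,0,0,0,0,0,0,0,0]' 220 40
python3 - <<'E'
from h import *
delta((.512,.2343,.009),(180,0,2.5))
E
```

```text
time_s: 7.7
tcp_pos: [0.5112, 0.2333, 0.0086]
eef_rot: [180.0, 0.1, 2.5]
contact_force: [0.2, 0.0, 0.7]
gripper_width: 0.0741
time_s: 8.1
tcp_pos: [0.5115, 0.2336, 0.0093]
eef_rot: [-180.0, 0.1, 2.5]
contact_force: [-0.2, 0.5, -0.3]
gripper_width: 0.0512
time_s: 8.5
tcp_pos: [0.5117, 0.2337, 0.0097]
eef_rot: [-180.0, 0.0, 2.5]
contact_force: [-2.6, 0.1, 5.0]
gripper_width: 0.044
t 8.5 tcp [0.5117 0.2337 0.0097] [-1.7998e+02  3.0000e-02  2.4700e+00] d_cm [ 0.03  0.06 -0.07] rot [-0.0003 -0.0005  0.0005] F [-2.6  0.1  5. ] w 0.044
```

```bash
python3 -m handwheel '[0,0,0.5,0,0,0,0,0,1.5,0,0,0,0,0,3,0,0,0,0,0,5,0,0,0,0,0,5,0,0,0]' 220 40; python3 -m handwheel '[0,0,2,0,0,0,0,0,5,0,0,-0.02,0,-1,8,0,0,-0.05,0,-4,11,0,0,-0.1,0,-7,14,0,0,-0.15,0,-10,17,0,0,-0.2,0,-13,20,0,0,-0.22,0,-16,22,0,0,-0.22]';  python3 -m handwheel '[0,-3,0.5,0,0,0,0,-6,1,0,0,0,0,-9,1,0,0,0,0,-12,1,0,0,0,0,-14,1,0,0,0,0,-15,1,0,0,0,0,-15,1,0,0,0]'
python3 - <<'E'
from h import *
delta((.5,-.09,.3),(180,0,-10.6))
c=cap('wrist','w7'); cv2.imwrite('pics/w7.png',c['img'][:,:,::-1])
E
```

```text
time_s: 9.0
tcp_pos: [0.5129, 0.2347, 0.0621]
eef_rot: [-179.8, -0.2, 2.5]
contact_force: [0.5, 1.6, -6.2]
gripper_width: 0.0437
time_s: 9.8
tcp_pos: [0.5127, 0.0737, 0.2833]
eef_rot: [-179.8, -0.2, -10.1]
contact_force: [1.2, 0.6, -7.6]
gripper_width: 0.044
time_s: 10.5
tcp_pos: [0.5121, -0.0772, 0.2923]
eef_rot: [-179.8, -0.1, -10.3]
contact_force: [-0.9, 0.6, -6.6]
gripper_width: 0.0438
t 10.5 tcp [ 0.5121 -0.0772  0.2923] [-1.798e+02 -1.000e-01 -1.026e+01] d_cm [-1.21 -1.28  0.77] rot [-0.0031  0.0023 -0.0059] F [-0.9  0.6 -6.6] w 0.0438
```

View pics/w7.png

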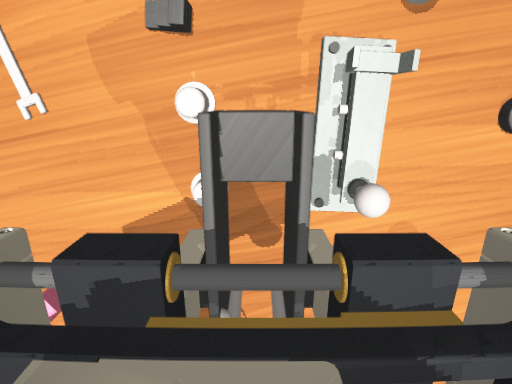

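View 1 shows the ball at (373,200), the fork around (352..417,60), and the plate's corners (324,37), (394,41) and (310,209). Now a second place.

```bash
python3 -m handwheel '[-3,1,0,0,0,0,-6,3,0,0,0,0,-8,4,0,0,0,0,-8,4,0,0,0,0,-8,4,0,0,0,0]'
python3 - <<'E'
from h import *
delta((.5,-.09,.3),(180,0,-10.6))
c=cap('wrist','w8'); cv2.imwrite('pics/w8.png',c['img'][:,:,::-1])
crop(c,300,0,500,200,4,'w8c'); crop(load('w7'),300,20,460,220,4,'w7c') if 1 else 0
E
```

```text
time_s: 11.05
tcp_pos: [0.4321, -0.0354, 0.2927]
eef_rot: [-179.7, -0.2, -10.1]
contact_force: [-0.3, -0.1, -6.6]
gripper_width: 0.044
t 11.05 tcp [ 0.4321 -0.0354  0.2927] [-179.74   -0.18  -10.1 ] d_cm [ 6.79 -5.46  0.73] rot [-0.004   0.0039 -0.0087] F [-0.3 -0.1 -6.6] w 0.044
```

```bash
python3 - <<'E'
from h import *
c=load('w7'); c['img']
c0=cap('wrist','w8b')
crop(c,295,20,445,220,3,'w7c')
E
```

```text
(no output)
```

View pics/w7c.png

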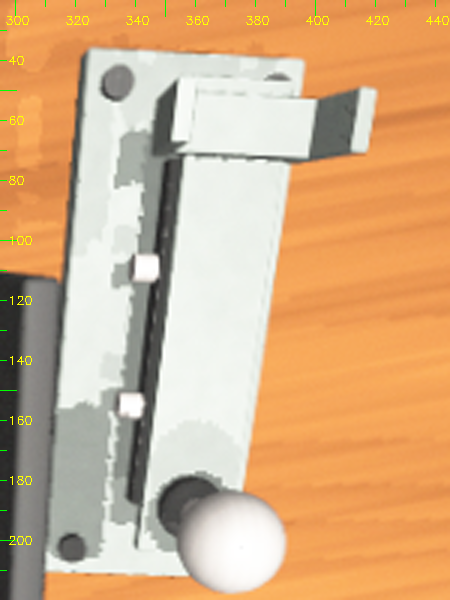

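View pics/w8c.png

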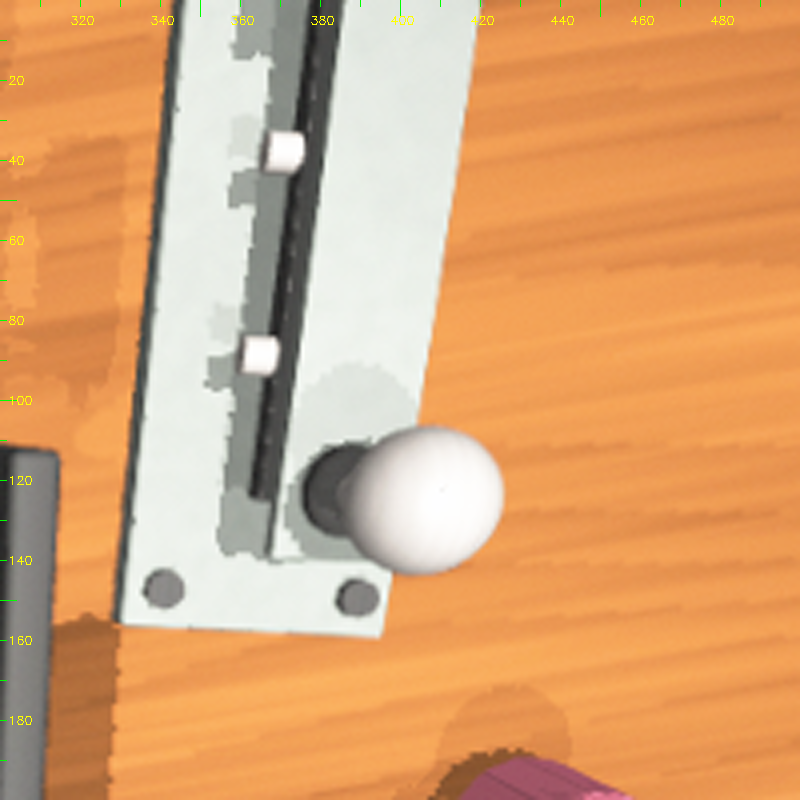

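```bash
python3 - <<'E'
from h import *
np.set_printoptions(precision=4,suppress=True)
a=load('w7');b=load('w8');s=load('s1');d=load('d1')
A=(a,372.3,200.3);B=(b,405.7,125)
print('ball wrist',tri([A,B])); 
S=(s,217.2,152.6);D=(d,293,226)
print('all',tri([A,B,S,D])); print('A S',tri([A,S]),'A D',tri([A,D]),'B D',tri([B,D]))
bz=tri([A,B,S,D])[0]
zr=bz[2]-.042; zb=bz[2]-.05
f=lambda x,y:(295+x/3,20+y/3)
f1=onz(a,*f(253,118),zr); print('fork rest ctr',f1)
L=[onz(a,*f(*p),zb) for p in((182,160),(147,490))];R=[onz(a,*f(*p),zb) for p in((291,160),(246,480))]
for e in(L,R): q=e[0]-e[1];print('beam edge',e,np.degrees(np.arctan2(q[1],q[0])))
q=f1-bz; print('ball->fork',np.degrees(np.arctan2(q[1],q[0])),np.linalg.norm(q[:2]))
g=lambda x,y:(300+x/4,y/4)
pa=[onz(a,*f(88,48),.018),onz(a,*f(303,60),.018)]; pb=[onz(b,*g(120,622),.018),onz(b,*g(381,637),.018)]
print('plate',pa,pb); q=(pa[0]+pa[1]-pb[0]-pb[1])/2; print('plate yaw',np.degrees(np.arctan2(q[1],q[0])),np.linalg.norm(q), 'ctr',sum(pa+pb)/4)
# left plate edge in b
e=onz(b,*g(120,622),.018)-onz(b,*g(171,40),.018); print(np.degrees(np.arctan2(-e[1],-e[0])))
E
```

```text
ball wrist (array([ 0.4624, -0.2035,  0.1288]), [0.015811403312329404, 0.015811403312361402])
all (array([ 0.4623, -0.2033,  0.1297]), [0.4443975894509187, 0.30363186403491366, 1.24789393466216, 0.8536517342805211])
A S (array([ 0.4642, -0.2012,  0.1338]), [0.5289541260489725, 0.5289541260489145]) A D (array([ 0.4628, -0.2035,  0.1292]), [0.30652078934537924, 0.3065207893453605]) B D (array([ 0.4627, -0.2036,  0.1292]), [0.3510956543853018, 0.3510956543852004])
fork rest ctr [ 0.6155 -0.2383  0.0877]
beam edge [array([ 0.6052, -0.2124,  0.0797]), array([ 0.4731, -0.1854,  0.0797])] -11.541190858840425
beam edge [array([ 0.598 , -0.2555,  0.0797]), array([ 0.47  , -0.2287,  0.0797])] -11.820438861677646
ball->fork -12.868786627499627 0.15710728183033731
plate [array([ 0.6622, -0.1956,  0.018 ]), array([ 0.6414, -0.2912,  0.018 ])] [array([ 0.4208, -0.1428,  0.018 ]), array([ 0.3984, -0.2391,  0.018 ])]
plate yaw -12.210743624662545 0.2478248033757282 ctr [ 0.5307 -0.2172  0.018 ]
-11.43442906693026
```

```bash
python3 - <<'E'
from h import *
np.set_printoptions(precision=4,suppress=True)
a=load('w8'); crop(a,190,95,330,235,4,'w8t')
M=np.array(a['mount']); 
def tool(u,v,z):
    c=dict(a); c['W']=M; return onz(c,u,v,z)
for z in(-.0463,): print(tool(202,113,z),tool(313,115,z))
E
```

```text
[ 0.0757 -0.0208 -0.0463] [ 0.075   0.0199 -0.0463]
```

View pics/w8t.png

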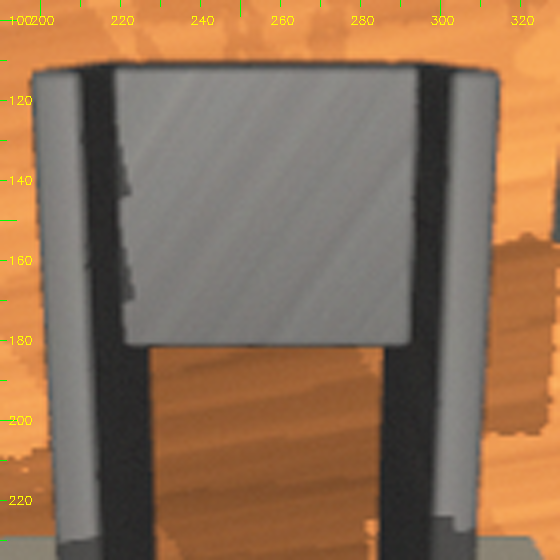

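```bash
python3 -m handwheel '[2,-3,0,0,0,0,5,-7,0,0,0,0,8,-11,0,-0.004,0.004,-0.015,10.5,-15,-1,-0.004,0.004,-0.031,12,-18,-3,-0.004,0.004,-0.031,12.3,-18.8,-6,-0.004,0.004,-0.031,12.3,-18.8,-9,-0.004,0.004,-0.031,12.3,-18.8,-10.5,-0.004,0.004,-0.031]';python3 -m handwheel '[0,0,0,0,0,0,0,0,0,0,0,0]'
python3 - <<'E'
from h import *
delta((.5551,-.223,.0967),(180,0,-11.9))
c=cap('side','d9'); crop(c,240,140,380,280,4,'d9')
c=cap('scene','s9'); crop(c,140,90,270,220,4,'s9')
E
```

```text
time_s: 11.95
tcp_pos: [0.5544, -0.2247, 0.1827]
eef_rot: [180.0, 0.4, -12.1]
contact_force: [0.8, 0.2, -6.3]
gripper_width: 0.0438
time_s: 12.15
tcp_pos: [0.5545, -0.2251, 0.1817]
eef_rot: [179.9, 0.5, -12.1]
contact_force: [0.9, -0.7, -5.8]
gripper_width: 0.0442
t 12.15 tcp [ 0.5545 -0.2251  0.1817] [179.92   0.54 -12.12] d_cm [ 0.06  0.21 -8.5 ] rot [-0.0007 -0.0096  0.0039] F [ 0.9 -0.7 -5.8] w 0.0442
```

View pics/d9.png

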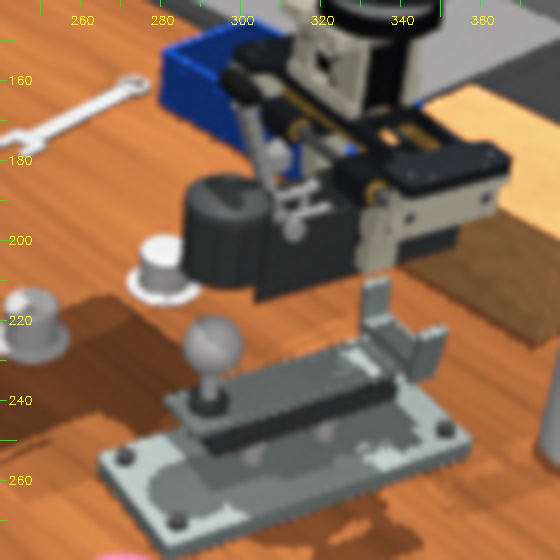

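View pics/s9.png

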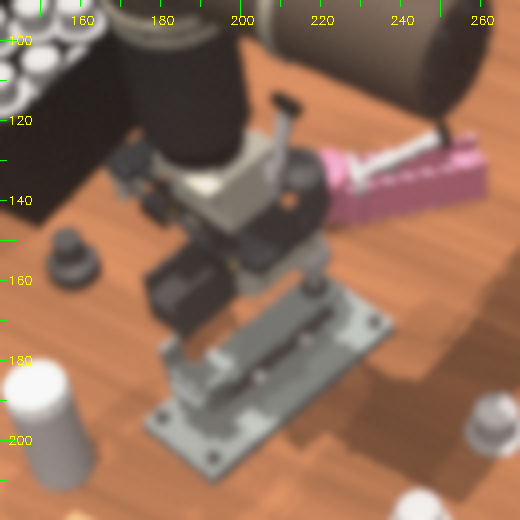

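```bash
python3 - <<'E'
from h import *
np.set_printoptions(precision=4,suppress=True)
d=load('d9');d['W'];s=load('s9')
th=np.radians(-12.12); h=np.array([.5545,-.2251])-.0946*np.array([np.cos(th),np.sin(th)]); print('head pred',h)
for z in(.192,.234): print(z,proj(d,[*h,z]),proj(d,[.4625,-.2035,z]),proj(s,[*h,z]))
print('ball',proj(d,[.4625,-.2035,.129]))
# cylinder silhouette edges at row v
g=d['img'].astype(int)
for v in(196,200,204): print(v,[ (u,tuple(g[v,u])) for u in range(280,290)])
E
```

```text
head pred [ 0.462  -0.2052]
0.192 [294.9327 206.5094] [294.5972 206.1288] [214.9688 141.2423]
0.234 [296.2208 192.4431] [295.8759 192.0731] [213.8224 133.1766]
ball [292.7773 226.088 ]
196 [(280, (np.int64(212), np.int64(129), np.int64(71))), (281, (np.int64(211), np.int64(128), np.int64(70))), (282, (np.int64(212), np.int64(129), np.int64(70))), (283, (np.int64(214), np.int64(131), np.int64(70))), (284, (np.int64(202), np.int64(123), np.int64(67))), (285, (np.int64(137), np.int64(84), np.int64(52))), (286, (np.int64(64), np.int64(48), np.int64(41))), (287, (np.int64(37), np.int64(37), np.int64(38))), (288, (np.int64(37), np.int64(38), np.int64(38))), (289, (np.int64(40), np.int64(41), np.int64(41)))]
200 [(280, (np.int64(240), np.int64(239), np.int64(238))), (281, (np.int64(240), np.int64(239), np.int64(238))), (282, (np.int64(240), np.int64(239), np.int64(238))), (283, (np.int64(239), np.int64(238), np.int64(237))), (284, (np.int64(224), np.int64(217), np.int64(214))), (285, (np.int64(140), np.int64(135), np.int64(133))), (286, (np.int64(56), np.int64(55), np.int64(55))), (287, (np.int64(36), np.int64(36), np.int64(37))), (288, (np.int64(39), np.int64(41), np.int64(40))), (289, (np.int64(41), np.int64(42), np.int64(43)))]
204 [(280, (np.int64(243), np.int64(242), np.int64(242))), (281, (np.int64(243), np.int64(243), np.int64(243))), (282, (np.int64(244), np.int64(244), np.int64(244))), (283, (np.int64(239), np.int64(238), np.int64(238))), (284, (np.int64(189), np.int64(187), np.int64(186))), (285, (np.int64(99), np.int64(99), np.int64(99))), (286, (np.int64(42), np.int64(42), np.int64(43))), (287, (np.int64(37), np.int64(38), np.int64(38))), (288, (np.int64(40), np.int64(40), np.int64(41))), (289, (np.int64(42), np.int64(43), np.int64(44)))]
```

```bash
python3 -m handwheel '[0.05,0.2,-1,0,-0.005,0.002,0.05,0.2,-2,-0.001,-0.0096,0.004,0.05,0.2,-2.9,-0.001,-0.0096,0.004,0.05,0.2,-2.9,-0.001,-0.0096,0.004,0.05,0.2,-2.9,-0.001,-0.0096,0.004]'
python3 - <<'E'
from h import *
np.set_printoptions(precision=4,suppress=True)
delta((.5551,-.223,.0967),(180,0,-11.9))
c=cap('side','d10'); crop(c,270,150,380,260,5,'d10')
E
```

```text
time_s: 12.75
tcp_pos: [0.5558, -0.223, 0.1543]
eef_rot: [180.0, -0.2, -11.8]
contact_force: [0.4, 0.1, -6.0]
gripper_width: 0.0434
t 12.75 tcp [ 0.5558 -0.223   0.1543] [179.98  -0.18 -11.85] d_cm [-0.07 -0.   -5.76] rot [ 0.0009  0.0031 -0.0009] F [ 0.4  0.1 -6. ] w 0.0434
```

View pics/d10.png

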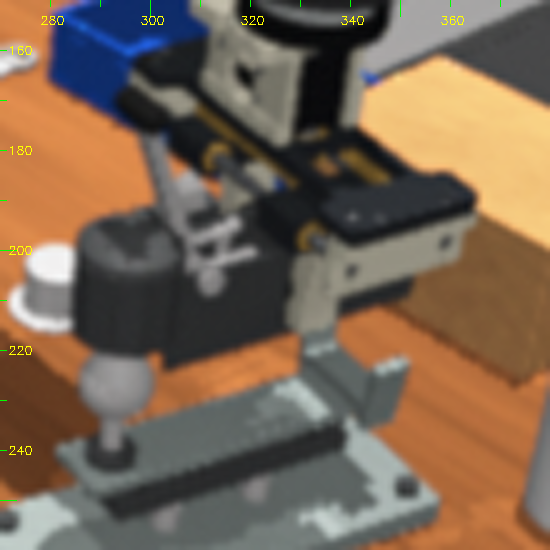

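```bash
python3 -m handwheel '[-0.07,0,-0.4,0,0.003,0,-0.07,0,-0.8,0,0.003,0,-0.07,0,-1.1,0,0.003,0,-0.07,0,-1.4,0,0.003,0,-0.07,0,-1.7,0,0.003,0]';python3 -m handwheel '[0,0,-0.3,0,0,0,0,0,-0.6,0,0,0,0,0,-0.8,0,0,0]';python3 -c "
from h import *
delta((.5551,-.223,.0967),(180,0,-11.9))"
```

```text
time_s: 13.3
tcp_pos: [0.5554, -0.2231, 0.1375]
eef_rot: [179.9, -0.1, -11.8]
contact_force: [-0.0, -0.5, -6.0]
gripper_width: 0.0438
time_s: 13.6
tcp_pos: [0.5553, -0.2231, 0.1291]
eef_rot: [179.9, -0.0, -11.8]
contact_force: [0.6, 0.4, -6.5]
gripper_width: 0.0439
t 13.6 tcp [ 0.5553 -0.2231  0.1291] [ 1.7995e+02 -4.0000e-02 -1.1850e+01] d_cm [-0.02  0.01 -3.24] rot [ 0.0011  0.0005 -0.001 ] F [ 0.6  0.4 -6.5] w 0.0439
```

```bash
python3 -m handwheel '[0,0,-0.4,0,0,0,0,0,-0.8,0,0,0,0,0,-1.2,0,0,0,0,0,-1.2,0,0,0]';python3 -m handwheel '[0,0,-0.3,0,0,0,0,0,-0.6,0,0,0,0,0,-0.8,0,0,0,0,0,-0.8,0,0,0]';python3 -c "
from h import *
delta((.5551,-.223,.0967),(180,0,-11.9))
c=cap('side','d11'); crop(c,270,150,380,260,5,'d11')"
```

```text
time_s: 14.0
tcp_pos: [0.5548, -0.223, 0.1163]
eef_rot: [179.9, 0.0, -11.9]
contact_force: [-0.3, 0.3, -6.6]
gripper_width: 0.0433
time_s: 14.4
tcp_pos: [0.5546, -0.2229, 0.1079]
eef_rot: [179.9, 0.1, -11.9]
contact_force: [-0.6, 0.1, -6.7]
gripper_width: 0.0434
t 14.4 tcp [ 0.5546 -0.2229  0.1079] [ 1.7994e+02  7.0000e-02 -1.1860e+01] d_cm [ 0.05 -0.01 -1.12] rot [ 0.0007 -0.0014 -0.0008] F [-0.6  0.1 -6.7] w 0.0434
```

View pics/d11.png

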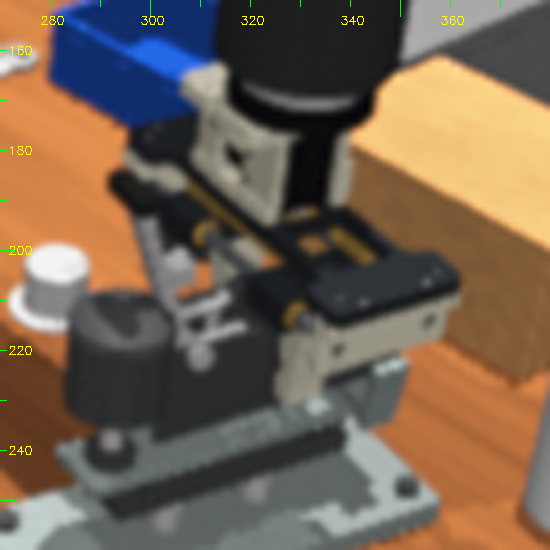

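Ball is inside the cup, the shank sits between the prongs, and there is no contact yet. I'll continue in mm steps, feeling the force.

```bash
python3 -m handwheel '[0,0,-0.2,0,-0.001,0,0,0,-0.4,0,-0.001,0,0,0,-0.6,0,-0.001,0,0,0,-0.6,0,0,0]';python3 -m handwheel '[0,0,-0.1,0,0,0,0,0,-0.2,0,0,0,0,0,-0.2,0,0,0]';
```

```text
time_s: 14.85
tcp_pos: [0.5545, -0.2229, 0.1017]
eef_rot: [179.9, 0.1, -11.9]
contact_force: [0.1, 0.5, -6.8]
gripper_width: 0.0439
time_s: 15.15
tcp_pos: [0.5544, -0.2229, 0.0996]
eef_rot: [179.9, 0.1, -11.9]
contact_force: [-0.4, -0.2, -7.0]
gripper_width: 0.0438
```

```bash
python3 -m handwheel '[0,0,-0.1,0,0,0,0,0,-0.1,0,0,0]'; python3 -m handwheel '[0,0,-0.1,0,0,0,0,0,-0.1,0,0,0]'
```

```text
time_s: 15.35
tcp_pos: [0.5543, -0.2229, 0.0984]
eef_rot: [179.9, 0.1, -11.9]
contact_force: [-0.2, -0.5, -6.6]
gripper_width: 0.0439
time_s: 15.55
tcp_pos: [0.5542, -0.2228, 0.0973]
eef_rot: [179.9, 0.1, -11.9]
contact_force: [-0.4, 0.7, -7.1]
gripper_width: 0.0438
```

```bash
python3 -m handwheel '[0.05,0,-0.1,0,0,0,0.05,0,-0.1,0,0,0]'; python3 -m handwheel '[0,0,-0.1,0,0,0,0,0,-0.1,0,0,0]'
```

```text
time_s: 15.75
tcp_pos: [0.5547, -0.2229, 0.0965]
eef_rot: [179.9, 0.1, -11.9]
contact_force: [-1.3, 0.3, -3.3]
gripper_width: 0.0439
time_s: 15.95
tcp_pos: [0.5548, -0.223, 0.096]
eef_rot: [179.9, 0.1, -11.8]
contact_force: [-2.8, 0.2, -0.5]
gripper_width: 0.0439
```

```bash
python3 -m handwheel '[0,0,-0.03,0,0,0,0,0,-0.03,0,0,0]'; python3 -m handwheel '[0,0,0,0,0,0,0,0,0,0,0,0,0,0,0,0,0,0,0,0,0,0,0,0]' 60 10; python3 - <<'E'
from h import *
delta((.5551,-.223,.0967),(180,0,-11.9))
c=cap('side','d12'); crop(c,270,150,380,260,5,'d12')
c=cap('wrist','w12'); cv2.imwrite('pics/w12.png',c['img'][:,:,::-1])
E
```

```text
time_s: 16.15
tcp_pos: [0.5549, -0.223, 0.096]
eef_rot: [179.9, 0.1, -11.8]
contact_force: [-3.0, 1.3, -0.4]
gripper_width: 0.044
time_s: 16.55
tcp_pos: [0.5552, -0.2231, 0.0961]
eef_rot: [179.9, 0.0, -11.8]
contact_force: [0.8, -0.2, 0.2]
gripper_width: 0.066
t 16.55 tcp [ 0.5552 -0.2231  0.0961] [ 1.7993e+02  4.0000e-02 -1.1830e+01] d_cm [-0.01  0.01  0.06] rot [ 0.0011 -0.001  -0.0011] F [ 0.8 -0.2  0.2] w 0.066
```

View pics/d12.png

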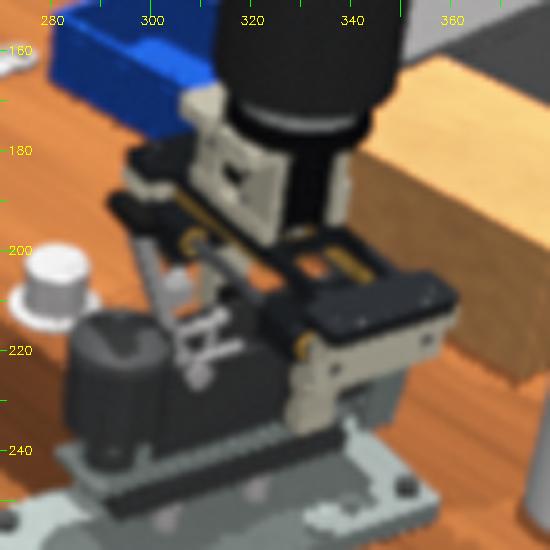

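View pics/w12.png

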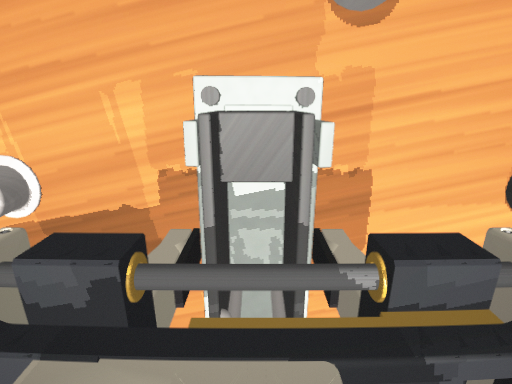

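```bash
python3 -m handwheel '[0,0,1,0,0,0,0,0,4,0,0,0,0,0,8,0,0,0,0,0,12,0,0,0,0,0,16,0,0,0,0,0,20,0,0,0,-4,0.9,22,0,0,0,-8,1.7,22,0,0,0]' 0 10; python3 -m handwheel '[-1.3,0.25,0,0,0,0,-1.3,0.25,0,0,0,0,-1.3,0.25,0,0,0,0]'; python3 - <<'E'
from h import *
delta((.4622,-.2034,.2145),(180,0,-11.9))
c=cap('side','d13'); crop(c,240,110,380,260,4,'d13')
c=cap('wrist','w13'); cv2.imwrite('pics/w13.png',c['img'][:,:,::-1])
E
```

```text
time_s: 17.45
tcp_pos: [0.4758, -0.2064, 0.3197]
eef_rot: [179.9, -0.2, -11.8]
contact_force: [-1.3, 0.5, 0.6]
gripper_width: 0.0879
time_s: 17.75
tcp_pos: [0.463, -0.2039, 0.3205]
eef_rot: [179.9, -0.3, -11.8]
contact_force: [-0.1, -0.7, -0.8]
gripper_width: 0.0881
t 17.75 tcp [ 0.463  -0.2039  0.3205] [179.92  -0.33 -11.82] d_cm [ -0.08   0.05 -10.6 ] rot [ 0.0026  0.0054 -0.0013] F [-0.1 -0.7 -0.8] w 0.0881
```

View pics/d13.png

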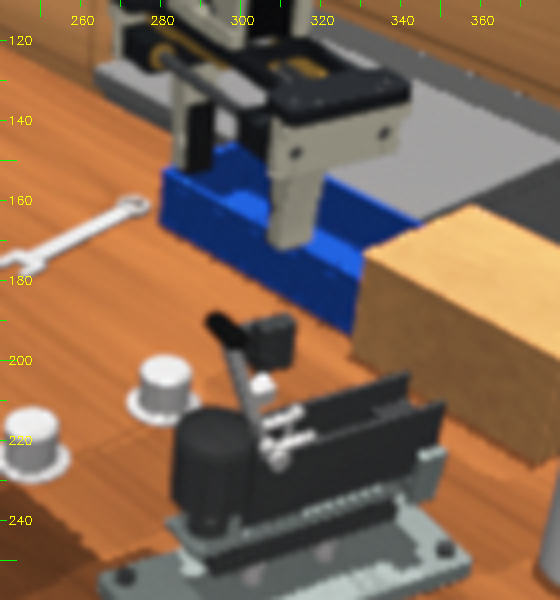

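View pics/w13.png

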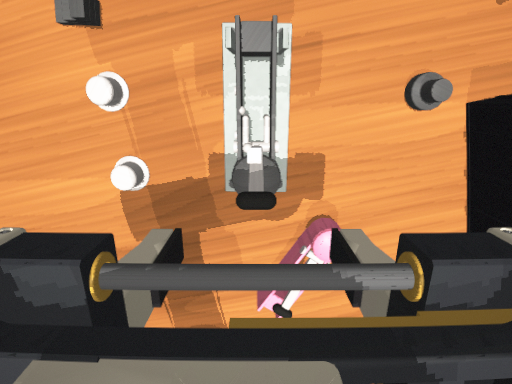

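The coupler lies level in the fork with the handle up. The bar is at wrist (256.5,201) and side (296.5,192).

```bash
python3 - <<'E'
from h import *
np.set_printoptions(precision=4,suppress=True)
a=load('w13');b=load('d13')
u0,v0,u1,v1=230,185,285,220; g=a['img'][v0:v1,u0:u1].max(2); k,l,st,ce=cv2.connectedComponentsWithStats((g<40).astype(np.uint8)); i=1+np.argmax(st[1:,4]);print(st[i],ce[i]+[u0,v0])
p=tri([(a,256.5,201),(b,296.3,192.3)]); print(p)
delta((p[0][0],p[0][1],p[0][2]-.019),(180,0,-11.9))
c=(onz(a,240,19,.143)+onz(a,274,17,.143))/2; print('tail',c)
E
```

```text
[  7   7  39  17 594] [255.8367 199.9512]
(array([ 0.4624, -0.2039,  0.234 ]), [0.8611441689407939, 0.8611441689405478])
t 17.85 tcp [ 0.4634 -0.204   0.3194] [179.9   -0.21 -11.83] d_cm [ -0.1    0.   -10.44] rot [ 0.0024  0.0033 -0.0012] F [-0.3  0.3 -0.1] w 0.0873
tail [ 0.6254 -0.2382  0.143 ]
```

```bash
python3 -m handwheel '[-0.1,0,-3,0.002,0.003,0,-0.1,0,-6,0.002,0.003,0,-0.1,0,-8.5,0.002,0.003,0,-0.1,0,-10,0.002,0.003,0,-0.1,0,-10.4,0.002,0.003,0,-0.1,0,-10.4,0.002,0.003,0]' 100 8; python3 - <<'E'
from h import *
delta((.4624,-.2037,.2148),(180,0,-11.9))
c=cap('wrist','w14'); cv2.imwrite('pics/w14.png',c['img'][:,:,::-1])
E
```

```text
time_s: 18.45
tcp_pos: [0.4627, -0.2041, 0.2147]
eef_rot: [179.9, 0.1, -11.8]
contact_force: [0.1, 0.1, 0.4]
gripper_width: 0.0539
t 18.45 tcp [ 0.4627 -0.2041  0.2147] [ 1.7995e+02  1.0000e-01 -1.1830e+01] d_cm [-0.03  0.04  0.01] rot [ 0.0006 -0.0019 -0.0013] F [0.1 0.1 0.4] w 0.0539
```

View pics/w14.png

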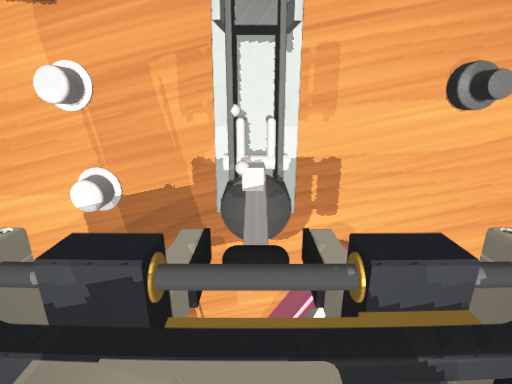

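```bash
python3 -m handwheel '[0,0.03,0,0,0,0,0,0.03,0,0,0,0,0,0.03,0,0,0,0,0,0.03,0,0,0,0]' 200 8; python3 -m handwheel '[0.66,-0.14,0.2,0,0,0,1.37,-0.29,0.37,0,0,0,2.1,-0.44,0.5,0,0,0,2.84,-0.59,0.56,0,0,0]'; python3 -c "
from h import *
delta((.4624,-.2037,.2148),(180,0,-11.9))"
```

```text
time_s: 18.9
tcp_pos: [0.4634, -0.2039, 0.2161]
eef_rot: [180.0, -0.1, -11.8]
contact_force: [-0.1, 0.1, 1.0]
gripper_width: 0.0347
time_s: 19.3
tcp_pos: [0.4927, -0.21, 0.2219]
eef_rot: [180.0, -0.1, -11.8]
contact_force: [-1.1, -0.5, 2.2]
gripper_width: 0.0348
t 19.3 tcp [ 0.4927 -0.21    0.2219] [ 1.7995e+02 -7.0000e-02 -1.1820e+01] d_cm [-3.03  0.63 -0.71] rot [ 0.001   0.0011 -0.0014] F [-1.1 -0.5  2.2] w 0.0348
```

```bash
python3 -m handwheel '[0.74,-0.16,0,0,0,0,1.49,-0.31,-0.06,0,0,0,2.22,-0.47,-0.16,0,0,0,2.95,-0.62,-0.31,0,0,0,3.65,-0.76,-0.53,0,0,0,4.35,-0.91,-0.79,0,0,0,5.02,-1.05,-1.11,0,0,0,5.67,-1.19,-1.48,0,0,0]'; python3 -c "
from h import *
delta((.4624,-.2037,.2148),(180,0,-11.9))"
```

```text
time_s: 20.1
tcp_pos: [0.5501, -0.222, 0.2068]
eef_rot: [180.0, -0.1, -11.8]
contact_force: [-0.2, -0.1, 2.1]
gripper_width: 0.0348
t 20.1 tcp [ 0.5501 -0.222   0.2068] [ 1.7995e+02 -8.0000e-02 -1.1820e+01] d_cm [-8.77  1.83  0.8 ] rot [ 0.0011  0.0013 -0.0015] F [-0.2 -0.1  2.1] w 0.0348
```

```bash
python3 -m handwheel '[0.3,-0.06,-0.2,0,0,0,0.62,-0.13,-0.41,0,0,0,0.92,-0.19,-0.65,0,0,0,1.2,-0.25,-0.88,0,0,0,1.5,-0.31,-1.13,0,0,0,1.76,-0.37,-1.38,0,0,0,2.1,-0.44,-1.75,0,0,0,2.1,-0.44,-1.75,0,0,0]'; python3 - <<'E'
from h import *
delta((.4624,-.2037,.2148),(180,0,-11.9))
c=cap('side','d15'); crop(c,240,110,380,260,4,'d15')
E
```

```text
time_s: 20.9
tcp_pos: [0.5716, -0.2265, 0.1888]
eef_rot: [180.0, -0.1, -11.8]
contact_force: [1.8, 0.5, 0.1]
gripper_width: 0.0352
t 20.9 tcp [ 0.5716 -0.2265  0.1888] [ 1.7995e+02 -9.0000e-02 -1.1810e+01] d_cm [-10.92   2.28   2.6 ] rot [ 0.0012  0.0014 -0.0015] F [1.8 0.5 0.1] w 0.0352
```

View pics/d15.png

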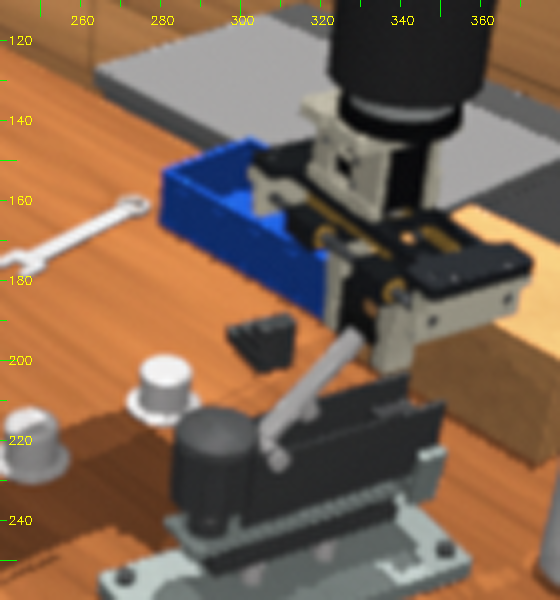

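```bash
python3 -m handwheel '[0,0,0,0,0,0,0,0,0,0,0,0,0,0,0,0,0,0,0,0,2,0,0,0,0,0,4.5,0,0,0,0,0,4.5,0,0,0]' 100 8; python3 -m handwheel '[0,0,0,0,0,0,0,0,0,0,0,0,0,0,0,0,0,0,0,0,0,0,0,0,0,0,0,0,0,0,0,0,0,0,0,0,0,0,0,0,0,0]' 255 30;  python3 - <<'E'
from h import *
delta((.5716,-.2268,.218),(180,0,-11.9))
c=cap('side','d16'); crop(c,240,110,380,260,4,'d16')
c=cap('wrist','w16'); cv2.imwrite('pics/w16.png',c['img'][:,:,::-1])
E
```

```text
time_s: 21.55
tcp_pos: [0.5731, -0.2271, 0.2378]
eef_rot: [179.9, -0.4, -11.8]
contact_force: [0.0, -0.4, 0.0]
gripper_width: 0.0533
time_s: 22.25
tcp_pos: [0.573, -0.2271, 0.2376]
eef_rot: [179.9, -0.4, -11.8]
contact_force: [-0.1, -0.6, 0.7]
gripper_width: 0.0034
t 22.25 tcp [ 0.573  -0.2271  0.2376] [179.92  -0.4  -11.79] d_cm [-0.14  0.03 -1.96] rot [ 0.0027  0.0066 -0.0019] F [-0.1 -0.6  0.7] w 0.0034
```

View pics/d16.png

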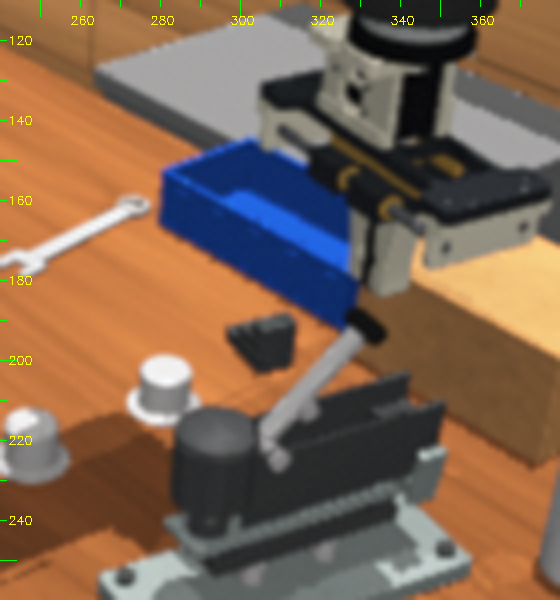

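View pics/w16.png

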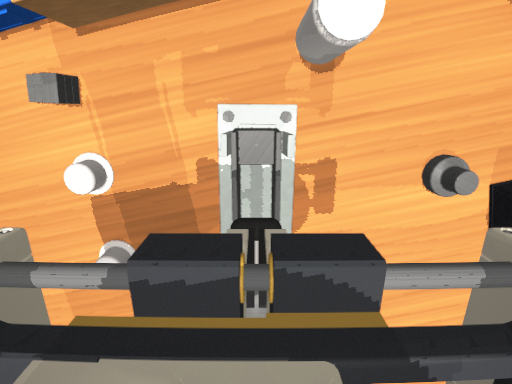

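```bash
python3 -m handwheel '[0,0,-1,0,0.006,0,0,0,-1.8,0,0.006,0,0.1,-0.02,-2.1,0,0.006,0,0.3,-0.06,-2.4,0,0.006,0]'; python3 -m handwheel '[0.2,-0.04,-0.25,0,0,0,0.4,-0.08,-0.5,0,0,0]'; python3 -c "
from h import *
delta((.5716,-.2268,.218),(180,0,-11.9))"
```

```text
time_s: 22.75
tcp_pos: [0.5759, -0.2277, 0.2131]
eef_rot: [179.8, -0.0, -11.8]
contact_force: [-1.2, -0.0, 0.6]
gripper_width: 0.0001
time_s: 22.95
tcp_pos: [0.5803, -0.2286, 0.208]
eef_rot: [179.8, -0.1, -11.8]
contact_force: [-0.5, -0.3, 0.9]
gripper_width: 0.0006
t 22.95 tcp [ 0.5803 -0.2286  0.208 ] [ 1.7984e+02 -5.0000e-02 -1.1780e+01] d_cm [-0.87  0.18  1.  ] rot [ 0.0029  0.0003 -0.0021] F [-0.5 -0.3  0.9] w 0.0006
```

```bash
python3 -m handwheel '[0.15,-0.03,-0.25,0,0,0,0.3,-0.06,-0.5,0,0,0]'; python3 -m handwheel '[0.15,-0.03,-0.25,0,0,0,0.3,-0.06,-0.5,0,0,0]';python3 -m handwheel '[0.13,-0.03,-0.25,0,0,0,0.26,-0.05,-0.5,0,0,0]'
```

```text
time_s: 23.15
tcp_pos: [0.584, -0.2294, 0.2032]
eef_rot: [179.8, -0.1, -11.8]
contact_force: [1.0, -1.2, 1.9]
gripper_width: 0.0003
time_s: 23.35
tcp_pos: [0.5873, -0.2301, 0.1984]
eef_rot: [179.8, -0.2, -11.8]
contact_force: [-0.3, 0.1, 5.2]
gripper_width: 0.0009
time_s: 23.55
tcp_pos: [0.5902, -0.2309, 0.1939]
eef_rot: [179.8, -0.2, -11.8]
contact_force: [0.0, -1.7, 3.2]
gripper_width: 0.0005
```

```bash
python3 -m handwheel '[0.1,-0.02,-0.2,0,0,0,0.2,-0.04,-0.4,0,0,0]'; python3 -m handwheel '[0.08,-0.02,-0.2,0,0,0,0.15,-0.03,-0.4,0,0,0]';python3 -m handwheel '[0.05,-0.01,-0.2,0,0,0,0.1,-0.02,-0.3,0,0,0]'
```

```text
time_s: 23.75
tcp_pos: [0.5925, -0.2314, 0.19]
eef_rot: [179.8, -0.2, -11.8]
contact_force: [0.2, 0.1, 4.3]
gripper_width: 0.0005
time_s: 23.95
tcp_pos: [0.5937, -0.2316, 0.1855]
eef_rot: [179.8, -0.2, -11.8]
contact_force: [-0.3, -0.5, -1.1]
gripper_width: 0.0005
time_s: 24.15
tcp_pos: [0.5946, -0.2317, 0.1819]
eef_rot: [179.8, -0.1, -11.8]
contact_force: [0.1, -0.0, 1.2]
gripper_width: 0.0004
```

```bash
python3 -m handwheel '[0.03,-0.01,-0.15,0,0,0,0.06,-0.01,-0.3,0,0,0]'; python3 -m handwheel '[0,0,-0.1,0,0,0,0,0,-0.15,0,0,0]';python3 -c "
from h import *
c=cap('side','d17'); crop(c,240,110,380,260,4,'d17')"
```

```text
time_s: 24.35
tcp_pos: [0.5948, -0.2316, 0.1784]
eef_rot: [179.8, -0.1, -11.8]
contact_force: [-0.1, -0.2, 1.3]
gripper_width: 0.0003
time_s: 24.55
tcp_pos: [0.5949, -0.2317, 0.1774]
eef_rot: [179.8, -0.1, -11.8]
contact_force: [-0.6, 0.8, 5.5]
gripper_width: 0.0003
```

View pics/d17.png

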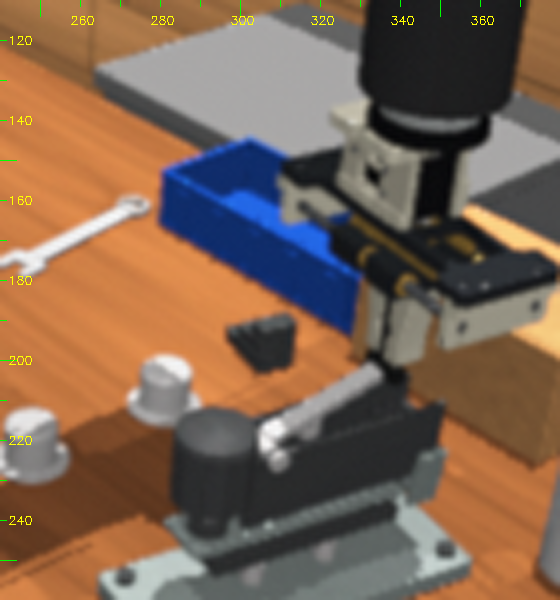

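```bash
python3 -m handwheel '[0,0,-0.07,0,0,0,0,0,-0.07,0,0,0]'; python3 -m handwheel '[0,0,1.5,0,0,0,0,0,4,0,0,0,0,0,8,0,0,0,-3,0.6,12,0,0,0,-8,1.6,16,0,0,0,-12,2.5,16,0,0,0,-12,2.5,16,0,0,0]';python3 - <<'E'
from h import *
delta((.5716,-.2268,.218),(180,0,-11.9))
c=cap('side','d18'); crop(c,240,140,380,260,5,'d18')
c=cap('wrist','w18'); crop(c,180,0,340,230,3,'w18')
E
```

```text
time_s: 24.8
tcp_pos: [0.5949, -0.2318, 0.1775]
eef_rot: [179.8, -0.2, -11.8]
contact_force: [-1.9, 1.5, 4.7]
gripper_width: 0.0005
time_s: 25.5
tcp_pos: [0.4715, -0.2063, 0.3409]
eef_rot: [179.9, -0.5, -11.8]
contact_force: [0.7, 0.1, 0.3]
gripper_width: 0.0004
t 25.5 tcp [ 0.4715 -0.2063  0.3409] [179.87  -0.45 -11.76] d_cm [ 10.01  -2.05 -12.29] rot [ 0.0039  0.0073 -0.0025] F [0.7 0.1 0.3] w 0.0004
```

View pics/d18.png

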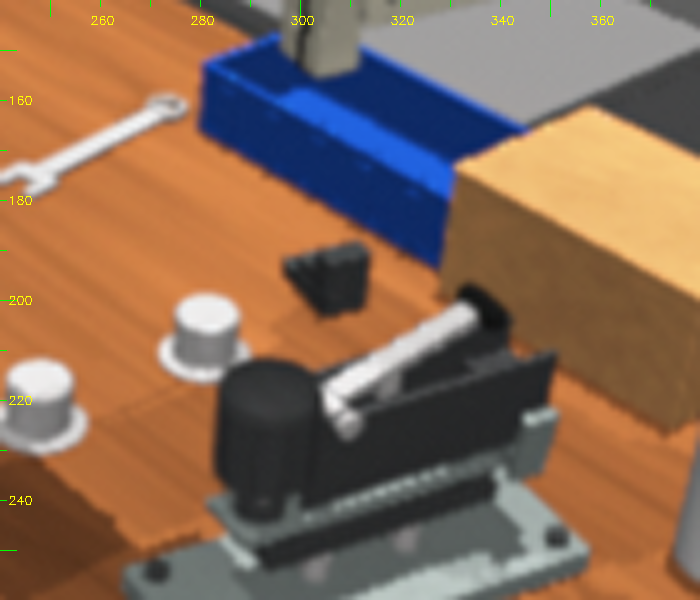

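View pics/w18.png

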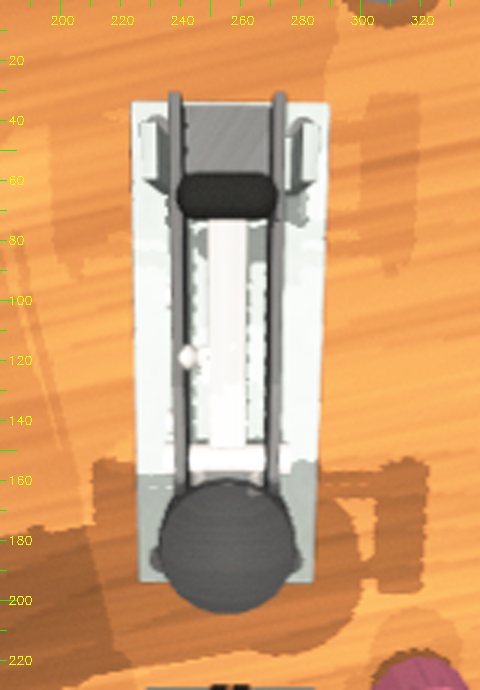

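```bash
python3 - <<'E'
from h import *
np.set_printoptions(precision=4,suppress=True)
a=load('w18');b=load('d18')
p=tri([(a,256,65),(b,336.6,201.6)]); print(p)
th=np.radians(-11.8); x=(p[0][:2]-np.array([.4966,-.2107]))@[np.cos(th),np.sin(th)]; z=p[0][2]-.1387
print(x,z,'handle',np.arctan2(z,x)-.32)
s1=load('s1')['img'];d1=load('d1')['img']
c=cap('scene','s19')['img']; 
df=cv2.absdiff(s1,c).max(2); out=np.hstack([c[:,:,::-1],cv2.cvtColor(df,cv2.COLOR_GRAY2BGR)]); cv2.imwrite('pics/df.png',cv2.resize(out,(800,300)))
E
```

```text
(array([ 0.5912, -0.2313,  0.1685]), [1.2329965788727217, 1.2329965788727684])
0.09676552123295028 0.029776902605095135 handle -0.02147372831883515
```

View pics/df.png

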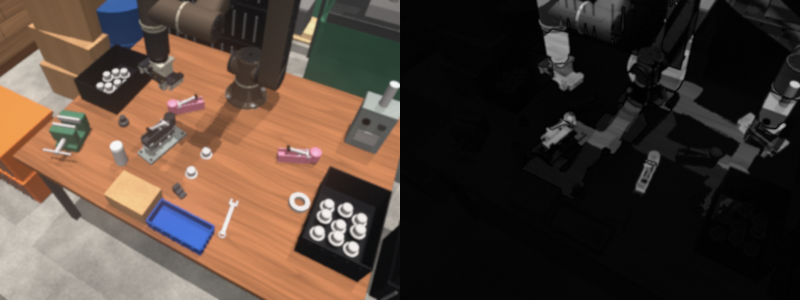

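The measured handle angle is about 0 (-0.02 rad), which reads as fully down. In the difference image only the coupler, the arm and its shadows have changed, and the robot is clear. Handing in.

```bash
python3 -c "
from plant import r,sensors
print(r.close_job()); print(sensors.get_state()['time_s'])"
```

```text
the job is handed in; nothing more can be done
None
the job is handed in; nothing more can be done
```

The dark coupler is parked and locked on the stand, and the job was handed in at about 25.6 s of the 72 s allowed; no verdict was reported.

- **What I did:**
  - I pinched the handle bar and swung the handle fully up.
  - I gripped the shank and lowered the coupler over the ball in mm steps. First contact came at TCP z = 96.5 mm against 96.7 mm expected, and the stand took about 6 N when I let go.
  - I swung the handle over and pressed the bar with the closed fingers. The press peaked at about 5 N on the readings, with a drop at the snap.
- **Last checks:**
  - The handle measured −0.02 rad from two views, which is fully down within measuring error. The bar's top met the fingers at 177.5 mm against 178.5 mm predicted for the locked position.
  - The shank lies level between the fork's prongs.
  - A before-and-after scene image showed only the coupler, the arm and its shadows changed, so the bystanders look unmoved.
- **Disagreements:**
  - Rough handle and fork points from the first scene and side views were 7 to 16 mm apart, so I used the wrist views for those.
  - Estimates of the stand's yaw ranged from −10.6° to −12.9°, and I used −11.9°.
  - Raising the handle turned the coupler by about 1.5° on the table, so I measured it again before gripping.
- **Not proven:** the claw under the ball cannot be seen. I inferred the lock from the snap and the handle angle, and did no pull test.

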